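# Moisture check and length sort of stool rails

### The job

The sanded stool rails need a moisture check and sorting before glue-up: take the probe from its holder and rest its tip for about half a second on the brass disc of the check block, then on the coloured dot of each rail that is there, in the order red, yellow, green, blue, black, white. Hang the probe back upright in its holder, and sort the rails by length: lay each one flat, dot up, on the floor of its own pocket in the row whose pockets match its length. Leave the glue bottle, the sanding block and the mallet where they are.

Things in the scene. Friction and masses are not known exactly. Their poses are not given: they have to be found in the camera images.
- probe: hand-held moisture probe, upright, 138 mm tall, 120 g, z up its length, origin at the tip: steel point and shaft (12 mm thick, tapering over the last 24 mm) up to z 60 mm, a black round flange 44 mm across from z 60 to 68 mm, then an orange handle 24 x 24 mm square (flats facing its x and y axes) from z 68 to 138 mm, to be gripped about 110 mm above the tip
- probe_tip (a point): the point of the probe, its lowest end (2 mm radius flat)
- holder: black square tube, fixed on the bench, 34 x 34 mm outside, 26 x 26 mm inside, 70 mm tall, on a dark 70 x 70 x 6 mm foot; open at the top. Origin at bench level on the tube's axis, z up. The probe hangs in it by its flange, which rests on the rim with the tip 10 mm above the bench; it can be lifted straight out. Holder and check block may swap places
- check_block: grey plastic block fixed on the bench, 70 x 60 x 30 mm high, origin under its centre, with a brass disc on top
- check_disc (a point): centre of the brass disc, 22 mm across, on top of the check block, 30 mm above the bench
- board: plywood board 250 x 260 x 12 mm fixed on the bench, origin under its centre; it carries the three rows side by side
- row_short: row for the short (60 mm) rails: fixed grey tray, blue walls, 164 mm long (x) by 60 mm, on the board; two pockets end to end, each 76 x 52 mm inside, middles at x = -40 and +40 mm, y = 0; 3 mm floor, walls 4 mm thick, tops 9 mm above the underside. Origin: middle of its underside; z up. The rows swap places
- row_medium: row for the medium (80 mm) rails: fixed grey tray, blue walls, 204 mm long (x) by 60 mm, on the board; two pockets end to end, each 96 x 52 mm inside, middles at x = -50 and +50 mm, y = 0; 3 mm floor, walls 4 mm thick, tops 9 mm above the underside. Origin: middle of its underside; z up. The rows swap places
- row_long: row for the long (100 mm) rails: fixed grey tray, blue walls, 244 mm long (x) by 60 mm, on the board; two pockets end to end, each 116 x 52 mm inside, middles at x = -60 and +60 mm, y = 0; 3 mm floor, walls 4 mm thick, tops 9 mm above the underside. Origin: middle of its underside; z up. The rows swap places
- rail_red: wooden stool rail with a red dot, 80 mm long (its x axis), 36 mm wide (y), 20 mm high (z), about 40 g; origin at the middle of its underside, lying dot up on the bench; belongs in the medium row. May be absent
- rail_red_dot (a point): centre of the red dot, 16 mm across, on the rail's top face, on its centre line, 16 mm from its +x end
- rail_yellow: wooden stool rail with a yellow dot, 100 mm long (its x axis), 36 mm wide (y), 20 mm high (z), about 50 g; origin at the middle of its underside, lying dot up on the bench; belongs in the long row. May be absent
- rail_yellow_dot (a point): centre of the yellow dot, 16 mm across, on the rail's top face, on its centre line, 16 mm from its +x end
- rail_green: wooden stool rail with a green dot, 60 mm long (its x axis), 36 mm wide (y), 20 mm high (z), about 30 g; origin at the middle of its underside, lying dot up on the bench; belongs in the short row. May be absent
- rail_green_dot (a point): centre of the green dot, 16 mm across, on the rail's top face, on its centre line, 16 mm from its +x end
- rail_blue: wooden stool rail with a blue dot, 80 mm long (its x axis), 36 mm wide (y), 20 mm high (z), about 40 g; origin at the middle of its underside, lying dot up on the bench; belongs in the medium row. May be absent
- rail_blue_dot (a point): centre of the blue dot, 16 mm across, on the rail's top face, on its centre line, 16 mm from its +x end
- rail_black: wooden stool rail with a black dot, 60 mm long (its x axis), 36 mm wide (y), 20 mm high (z), about 30 g; origin at the middle of its underside, lying dot up on the bench; belongs in the short row. May be absent
- rail_black_dot (a point): centre of the black dot, 16 mm across, on the rail's top face, on its centre line, 16 mm from its +x end
- rail_white: wooden stool rail with a white dot, 100 mm long (its x axis), 36 mm wide (y), 20 mm high (z), about 50 g; origin at the middle of its underside, lying dot up on the bench; belongs in the long row. May be absent
- rail_white_dot (a point): centre of the white dot, 16 mm across (thin dark rim), on the rail's top face, on its centre line, 16 mm from its +x end
- glue: white glue bottle, 56 mm across, 160 mm tall, origin under its centre; bystander
- sanding_block: cork sanding block 70 x 120 x 40 mm, origin under its centre; bystander
- mallet: mallet lying on the bench, 260 mm long, wooden handle, black rubber head; bystander
Mind the look-alikes: they are no part of the job. Leave any grey or orange look-alike of the rail_blue alone.

How it is judged:
By the outcome, as a careful person would: the job done as asked, in the order asked, and still so for the second after the job is handed in, with the robot touching nothing.
Of rail_red, rail_yellow, rail_green, rail_blue, rail_black, rail_white only 4 to 6 are there at a start; the rules pass over those that are not, and their reading is None.
At some moment in a run one of rail_red, rail_yellow, rail_green, rail_blue, rail_black, rail_white may be knocked a few centimetres aside while the robot is not near it.
It also fails if it takes over 210 s, if anything falls off the work surface, if the arm or the gripper's body presses on something with over 40 N, if the wrist force passes 120 N, or if a joint passes its speed limit or range.

### The arm

A 6-joint arm with a two-finger parallel gripper is mounted at the origin on the work surface. World frame = base frame: x ahead of the robot, y to its left, z up, the work surface at z = 0. Lengths are in m, angles in degrees, forces in N, time in s.
With the tool pointing down it reaches from about 0.275 to 0.725 m from the base axis. Payload 15.9 kg.
Tool frame: the origin (TCP) lies between the finger pads; the fingertips stand 19 mm ahead of it and the grasp point (between the pads) is the TCP; z points along the fingers, y is the line along which they close (so a half turn about z gives the same grasp; the last joint's range is limited). The gripper opens to 85 mm and grips with 20 to 120 N. Pads are 22 mm wide; open, the fingers measure 114 mm over their backs; the gripper's body (76 mm by 85 mm) begins 54 mm behind the grasp point. The pads swing forward as they close: fully open they stand 13 mm farther back than shut.
Start: joints at [73.396, 12.198, -1.971, 75.831, 0, 90], TCP at [0.143, 0.479, 0.25] pointing down, gripper open.
Joint ranges: [-170.91, 170.91], [-42.67, 98.43], [-65.05, 77.54], [-120.47, 116.71], [-90, 82.35], [-180, 180]. Speed limits (degrees/s): [108.29, 108.29, 136.94, 147.25, 180, 180].

### API

Orientations are given as a 3x3 rotation matrix whose columns are the frame's x, y, z axes.
In Python, from rig import r gives the robot as it stands.
- The arm moves only by the tool play_rows, never from a script. Its argument "series" is text: rows parted by semicolons, each of 7 numbers parted by spaces: the shift along the tool's x, y, z in cm, then the turn, a rotation vector about the tool's x, y, z in rad, then the finger opening in cm, from 0 to 8.54. In form: tx ty tz ax ay az grip; .... A call has 1 to 12 rows; each row is the pose to reach, as a shift and turn from the pose commanded when the call began, along the tool's axes at that moment; what a row does not reach only later rows make up. A row lasts 1/10 s, in which the tool goes at most 50 mm and 8.59 degrees, less where a joint would pass 70% of its speed; a pose out of reach is approached as far as the arm can. A call with a gripper value outside its range is refused whole. The fingers move at their own pace and stop on an object; the grip force is fixed at half the most. Time passes only in rows, so rows that repeat a pose let the fingers close. It gives the time, the measured TCP pose, the force, the opening and the grip force at its end, in the units of the state.
- r.get_obs(): the state, without advancing time (a new reading comes with each control period).
- r.camera(name): name is "side" or "top" or "wrist"; returns (picture, depth): 480x640x3 uint8, blue, green, red; 480x640 float32, m along the optical axis (not along the pixel's ray), 0 where there is no reading.
- r.get_calibration(name): a dict with "fx", "fy", "cx", "cy" (pixels), "rvec" (rotation vector, rad) and "tvec" (3), from world to camera coordinates, as OpenCV has them; the wrist camera has in their place "T_tool_cam" (4x4, takes a point from camera to tool coordinates, whose origin is the TCP and whose axes are the flange's). Camera axes: x right, y down, z forward; pixel columns grow to the right and rows downward; lengths in m; the calibration is good to about 2 mm. A picture is of the moment at which its call begins: read the wrist's pose just before it. get_calibration takes no time and is no camera call.
- r.finish_job(): hands the job in; it is judged then, once.
The state is a dict: "time_s": time; "q": joint angles; "dq": joint speeds; "tau": joint torques, N m; "ee_pos": TCP position; "eef_rot": TCP orientation; "contact_force": force on the tool from outside, world axes, zero at the start; "moment": the same for the moment, N m; "opening": finger opening in m; "grip_force": force on a finger pad.
Only numpy, scipy, OpenCV 4.12 (cv2) and the standard library are available. Lean on these libraries where they do the work, as an engineer would, in place of code of your own. Each camera call takes 0.05 s, during which the arm holds its last target. There are 200 camera calls.

## Working session

There is one attempt and no reset: what is moved stays moved. The work goes in short steps, Python scripts to look and compute and a tool call to move; the robot and the scene stay as the last step left them, time stands still between calls to the robot, and variables do not carry over. Pictures are saved under pics/ and viewed, at most 14 in all, crops included, and the job is handed in when it is done.

Besides the shell and the picture viewer there is one more tool, called after "Request:" as a command line: name --argument value ..., lists and objects as JSON in quotes. play_rows: Moves the arm, as the interface text tells. Its arguments: {"type":"object","properties":{"series":{"type":"string"}},"required":["series"]}

```bash
ls; mkdir -p pics; python3 - <<'E'
from rig import r
import cv2,numpy as np
o=r.get_obs();print(o['time_s'],o['ee_pos'],o['eef_rot'],o['opening'])
for n in('top','side'):
    p,d=r.camera(n);cv2.imwrite(f'pics/{n}0.png',p);np.save(f'pics/{n}0.npy',d);print(n,{k:np.round(v,4) for k,v in r.get_calibration(n).items()})
print(r.get_calibration('wrist'))
E
```

```text
pics
0.0 [0.14276279 0.47883172 0.24980651] [[-9.58309787e-01  2.85731037e-01 -3.54836923e-04]
 [ 2.85731256e-01  9.58309155e-01 -1.10142985e-03]
 [ 2.53307787e-05 -1.15689900e-03 -9.99999330e-01]] 0.0853317277587745
top {'fx': np.float64(517.6854), 'fy': np.float64(517.6854), 'cx': np.float64(314.0876), 'cy': np.float64(241.0753), 'rvec': array([ 2.1138, -2.1474,  0.2389]), 'tvec': array([0.1114, 0.5608, 1.1773])}
side {'fx': np.float64(466.2634), 'fy': np.float64(466.2634), 'cx': np.float64(322.333), 'cy': np.float64(242.0216), 'rvec': array([ 2.3064, -0.1536,  0.0551]), 'tvec': array([-0.5623,  0.1987,  0.8976])}
{'fx': 404.9566516256078, 'fy': 404.9566516256078, 'cx': 317.1890165137764, 'cy': 237.9620424019278, 'T_tool_cam': array([[-7.47214001e-04, -9.49098140e-01, -3.14979623e-01,
         8.16279536e-02],
       [ 9.99999227e-01, -1.02217084e-03,  7.07750602e-04,
         6.13966362e-04],
       [-9.93687765e-04, -3.14978851e-01,  9.49098170e-01,
        -1.23822356e-01],
       [ 0.00000000e+00,  0.00000000e+00,  0.00000000e+00,
         1.00000000e+00]])}
```

View pics/top0.png

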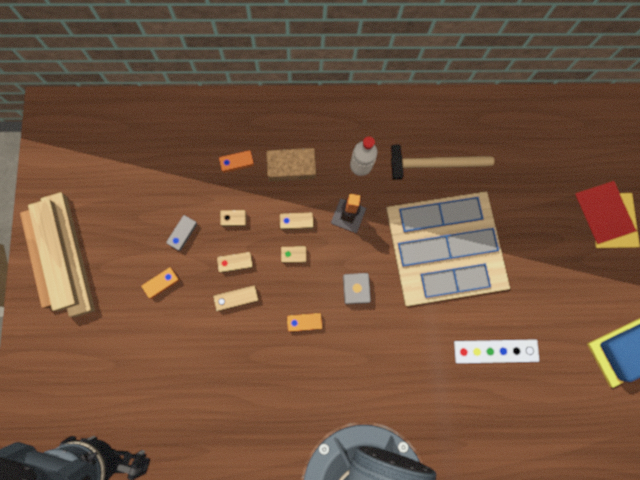

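View pics/side0.png

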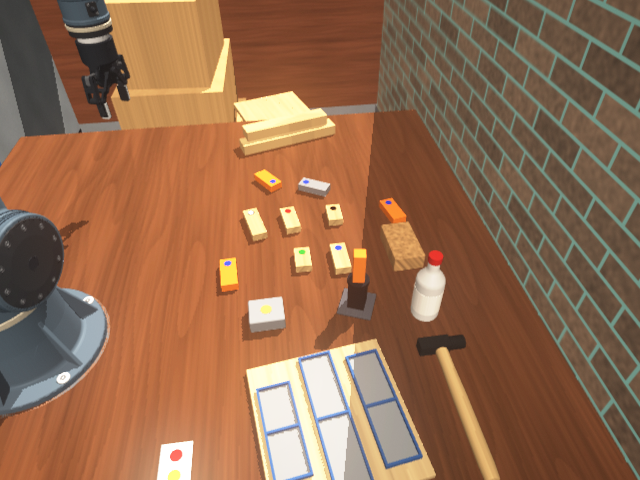

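The top view shows the black rail at (233,217), red (235,262), white (236,298), blue (297,220) and green (293,254), with no yellow rail. The look-alikes are grey (181,232) and orange (237,160), (160,283), (305,322). The blue rail is the wood-coloured one at (297,220). The holder with the probe is at (349,212), the check block at (357,289), and the rows top to bottom are medium, long, short.

```bash
cat > h.py <<'E'
from rig import r
import cv2,numpy as np
def cam(n):
    c=r.get_calibration(n)
    K=np.array([[c['fx'],0,c['cx']],[0,c['fy'],c['cy']],[0,0,1]])
    if n=='wrist':
        o=r.get_obs();T=np.eye(4);T[:3,:3]=o['eef_rot'];T[:3,3]=o['ee_pos'];M=T@c['T_tool_cam']
        return K,M[:3,:3],M[:3,3]
    R=cv2.Rodrigues(np.array(c['rvec'],float))[0].T
    return K,R,-R@np.array(c['tvec'],float)
def shot(n):
    C=cam(n);p,d=r.camera(n);return C,p,d
def cloud(C,d):
    K,R,t=C;v,u=np.mgrid[:480,:640]
    P=np.stack([(u-K[0,2])/K[0,0]*d,(v-K[1,2])/K[1,1]*d,d],-1)
    W=P@R.T+t;W[d<=0]=np.nan;return W
def atz(C,uv,z):
    K,R,t=C;uv=np.atleast_2d(np.array(uv,float))
    ray=np.c_[uv,np.ones(len(uv))]@np.linalg.inv(K).T@R.T
    return t+ray*((z-t[2])/ray[:,2])[:,None]
def proj(C,P):
    K,R,t=C;q=(np.atleast_2d(P)-t)@R@K.T;return q[:,:2]/q[:,2:]
def blobs(C,p,d,lo,hi,amin=60):
    W=cloud(C,d);m=((W[...,2]>lo)&(W[...,2]<hi)).astype(np.uint8)
    m=cv2.morphologyEx(m,cv2.MORPH_OPEN,np.ones((3,3)))
    n,l,s,c=cv2.connectedComponentsWithStats(m)
    out=[]
    for i in range(1,n):
        if s[i,4]<amin: continue
        k=(l==i);z=np.nanmedian(W[k][:,2])
        cs,_=cv2.findContours(k.astype(np.uint8),cv2.RETR_EXTERNAL,cv2.CHAIN_APPROX_NONE)
        q=max(cs,key=len)[:,0]
        X=atz(C,q,z)[:,:2]
        (cx,cy),(w,h),a=cv2.minAreaRect((X*1000).astype(np.float32))
        if w<h:w,h,a=h,w,a+90
        out.append((c[i].round(),z,np.array([cx,cy])/1000,w,h,(a+90)%180-90,np.median(p[k],0)))
    return out
def show(B):
    for c,z,x,w,h,a,col in B: print(c.astype(int),'z%.1f'%(z*1e3),x.round(4),'%.0fx%.0f a%.1f'%(w,h,a),col.astype(int))
E
python3 - <<'E'
from h import *
for n in('top','side'):
    C=cam(n);p=cv2.imread(f'pics/{n}0.png');d=np.load(f'pics/{n}0.npy')
    W=cloud(C,d);print(n,C[2],'table z',np.nanmedian(W[300:400,150:280,2] if n=='top' else W[130:180,60:200,2]))
    show(blobs(C,p,d,.010,.027,60)); print('high');show(blobs(C,p,d,.027,.2,20))
    if n=='top':
        for k,uv in dict(R=(225,263),B=(286,220.5),G=(287.5,254),K=(227,217.5),W=(221.5,301)).items(): print(k,atz(C,uv,.02))
        print('disc',atz(C,(357,288),.03))
        for uv in[(353,201),(349,214)]:print(uv,W[uv[1],uv[0]])
E
```

```text
top [0.3231639  0.13814155 1.26071002] table z -0.0012075216077553907
[19  9] z17.9 [1.2055 0.8692] 76x12 a-90.0 [50 61 75]
[64  9] z18.6 [1.206  0.7514] 71x13 a87.1 [49 61 77]
[101   9] z18.3 [1.2067 0.6547] 61x9 a90.0 [53 66 82]
[128   9] z18.7 [1.2065 0.5862] 61x9 a90.0 [54 66 82]
[166   9] z19.0 [1.2048 0.4833] 77x12 a-90.0 [55 67 84]
[242   8] z18.7 [1.2064 0.2814] 168x9 a-90.0 [53 66 81]
[324   9] z18.5 [1.2066 0.0645] 73x9 a90.0 [53 66 81]
[360   8] z17.9 [ 1.2079 -0.0342] 39x14 a83.6 [52 65 81]
[395   8] z18.7 [ 1.2065 -0.1288] 82x9 a-90.0 [54 67 81]
[432   8] z18.3 [ 1.2068 -0.2293] 44x9 a90.0 [54 67 83]
[534   8] z18.7 [ 1.2065 -0.5102] 64x9 a-90.0 [50 63 78]
[575   8] z18.6 [ 1.2066 -0.6206] 48x9 a-90.0 [50 62 77]
[438 162] z21.7 [ 0.7812 -0.2279] 258x77 a-88.0 [ 89 126 153]
[236 161] z17.7 [0.7771 0.2935] 79x39 a-77.2 [ 60 115 200]
[441 214] z14.6 [ 0.6324 -0.2182] 211x78 a-84.2 [115 119 122]
[233 218] z18.1 [0.6301 0.3   ] 60x35 a89.3 [138 186 218]
[296 221] z18.0 [0.6213 0.1446] 79x37 a-88.3 [143 188 219]
[181 233] z18.1 [0.5946 0.4244] 80x38 a-30.6 [165 171 176]
[449 2
[... 3152 characters left out ...]
.0278] 69x14 a4.2 [123 134 151]
[462 401] z22.9 [ 0.7583 -0.2265] 258x91 a81.6 [ 99 159 204]
[336 420] z14.3 [ 0.554  -0.2298] 258x248 a-81.8 [184 195 228]
high
[17 11] z57.5 [-0.6101  1.9999] 586x259 a-70.2 [61 63 63]
[167  36] z114.7 [0.111  1.4499] 751x454 a-85.7 [ 86 143 196]
[541 136] z112.0 [1.2258 0.7935] 1818x204 a-90.0 [ 69  89 108]
[283 126] z53.6 [0.5399 0.6864] 291x123 a17.1 [127 200 241]
[402 242] z38.7 [0.7669 0.1494] 129x73 a-87.0 [ 91 153 213]
[358 277] z79.3 [0.6423 0.0258] 144x43 a78.4 [ 49  76 142]
[429 285] z97.6 [ 0.7709 -0.0254] 167x55 a65.4 [192 211 229]
[ 39 331] z85.6 [ 0.0646 -0.0045] 277x150 a-70.2 [89 84 77]
[266 310] z29.3 [0.4551 0.0006] 69x59 a2.0 [233 239 244]
```

```bash
cat >> h.py <<'E'
def go(x,y,z,yaw=None,o=None):
    """print tool-frame shift (cm) and turn about tool z (rad) from current pose; yaw=world heading of tool x, deg"""
    o=o or r.get_obs();R=np.array(o['eef_rot']);s=R.T@(np.array([x,y,z])-o['ee_pos'])*100
    cur=np.degrees(np.arctan2(R[1,0],R[0,0]));a=0
    if yaw is not None:
        Rt=np.array([[np.cos(np.radians(yaw)),np.sin(np.radians(yaw)),0],[np.sin(np.radians(yaw)),-np.cos(np.radians(yaw)),0],[0,0,-1]]).T.T
        a=cv2.Rodrigues(R.T@Rt)[0].ravel()
    print('shift',s.round(2),'turn',np.round(a,3),'q6 %.0f yaw %.1f'%(o['q'][5],cur))
E
python3 -c "
from h import *
go(.54,.12,.30,163.4)"
```

```text
shift [-48.32 -23.04  -4.99] turn [-0.001  0.    -0.   ] q6 90 yaw 163.4
```

Request:
play_rows --series "-48.3 -23 -5 0 0 0 8.5;-48.3 -23 -5 0 0 0 8.5;-48.3 -23 -5 0 0 0 8.5;-48.3 -23 -5 0 0 0 8.5;-48.3 -23 -5 0 0 0 8.5;-48.3 -23 -5 0 0 0 8.5;-48.3 -23 -5 0 0 0 8.5;-48.3 -23 -5 0 0 0 8.5;-48.3 -23 -5 0 0 0 8.5;-48.3 -23 -5 0 0 0 8.5;-48.3 -23 -5 0 0 0 8.5;-48.3 -23 -5 0 0 0 8.5"

```text
time_s: 1.3
ee_pos: [0.5425, 0.1176, 0.2994]
eef_rot: [[-0.957, 0.29, -0.001], [0.29, 0.957, -0.001], [0.0, -0.001, -1.0]]
contact_force: [0.7, 0.2, -0.4]
opening: 0.085
grip_force: 0.0
```

```bash
python3 - <<'E'
from h import *
o=r.get_obs();print(o['time_s'],o['ee_pos'],o['q'])
C,p,d=shot('wrist');cv2.imwrite('pics/w1.png',p);np.save('pics/w1.npy',d);np.savez('pics/w1c.npz',K=C[0],R=C[1],t=C[2])
W=cloud(C,d);z=W[...,2];print('table',np.nanmedian(z[np.abs(z)<.006]))
show(blobs(C,p,d,.012,.026,300));print('hi');show(blobs(C,p,d,.027,.034,300));show(blobs(C,p,d,.06,.09,100));show(blobs(C,p,d,.12,.16,100))
E
```

```text
1.3 [0.54245733 0.11759364 0.2994258 ] [ 1.22536539e+01  1.89966320e+01  1.41263117e+01  8.51770306e+01
 -4.18355541e-02  2.90842074e+01]
table 0.00017435208231320054
[272  16] z19.9 [0.3773 0.1325] 79x37 a-86.2 [ 58 190 246]
[465  27] z20.2 [0.4368 0.2945] 102x36 a-76.7 [155 228 246]
[492 115] z20.2 [0.5232 0.2979] 82x37 a-81.9 [152 225 246]
[625 159] z20.1 [0.5972 0.4267] 79x42 a-30.3 [198 206 214]
[353 175] z20.1 [0.5398 0.156 ] 60x37 a89.7 [152 225 246]
[ 20 200] z15.2 [ 0.4625 -0.1873] 71x62 a-81.8 [198 205 210]
[514 219] z20.3 [0.6323 0.3028] 62x38 a-89.9 [153 226 246]
[ 59 270] z15.1 [ 0.5483 -0.1895] 182x64 a-82.1 [196 202 207]
[367 252] z20.1 [0.6231 0.1487] 80x39 a-88.4 [152 224 246]
[ 74 344] z15.2 [ 0.6366 -0.2138] 219x66 a-82.1 [131 134 137]
[529 338] z20.3 [0.7783 0.2979] 78x42 a-77.1 [ 39 123 236]
[392 339] z19.1 [0.7344 0.1492] 101x10 a-87.3 [ 52  77 102]
[205 422] z21.2 [ 0.776  -0.0974] 91x20 a-5.6 [34 35 36]
hi
[177 135] z30.0 [0.454  0.0068] 69x60 a1.9 [194 200 205]
[250 315] z78.0 [0.6319 0.0236] 44x41 a50.7 [39 44 46]
[260 419] z75.9 [ 0.7533 -0.0102] 57x43 a64.5 [125 135 145]
[235 360] z146.8 [0.6318 0.0223] 41x30 a-16.9 [ 46 134 242]
```

View pics/w1.png

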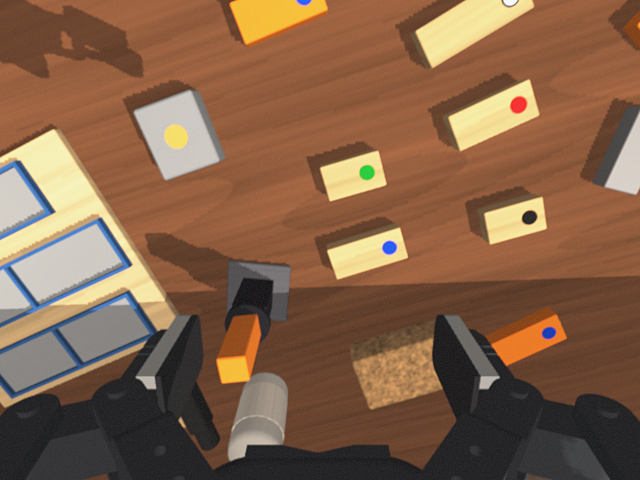

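The wrist view agrees: blue dot at (389,248) on a wood-coloured rail, green (367,172), red (518,105), black (529,217), white (510,2). The disc is at (176,137) and the probe's top face near (235,370). I'll measure the dots and the handle's yaw.

```bash
cat >> h.py <<'E'
def dotat(C,p,d,guess,rad=.035):
    """dot = non-wood pixels on the rail-top plane near guess (world xy); returns dot xy and the rail rect"""
    W=cloud(C,d);near=(np.hypot(W[...,0]-guess[0],W[...,1]-guess[1])<rad)&(abs(W[...,2]-.02)<.004)
    return near,W
def rails(C,p,d,zl=.014,zh=.026):
    W=cloud(C,d);hsv=cv2.cvtColor(p,cv2.COLOR_BGR2HSV)
    for c,z,x,w,h,a,col in blobs(C,p,d,zl,zh,300):
        if not(30<h<45 and 50<w<110):continue
        u=np.array([np.cos(np.radians(a)),np.sin(np.radians(a))])
        L=min((60,80,100),key=lambda l:abs(l-w))/1000
        res=[]
        for s in(1,-1):
            q=x+s*u*(L/2-.016);uv=proj(C,[[*q,z]])[0].round().astype(int)
            if 2<uv[0]<637 and 2<uv[1]<477: res.append((q,np.median(p[uv[1]-2:uv[1]+3,uv[0]-2:uv[0]+3].reshape(-1,3),0)))
        res.sort(key=lambda t:-np.abs(t[1]-col).sum())
        print(c.astype(int),'z%.1f'%(z*1e3),'ctr',x.round(4),'%.0fx%.0f yaw%.1f'%(w,h,a),'dot',res[0][0].round(4),res[0][1].astype(int) if res else '','body',col.astype(int))
E
python3 - <<'E'
from h import *
f=np.load('pics/w1c.npz');C=(f['K'],f['R'],f['t']);p=cv2.imread('pics/w1.png');d=np.load('pics/w1.npy')
rails(C,p,d);W=cloud(C,d)
for n,uv,z in(('disc',(176,137),.03),('G',(367,172),.02),('B',(389,248),.02),('R',(518,105),.02),('K',(529,217),.02),('W',(510,0),.02)):print(n,atz(C,uv,z).round(4))
hsv=cv2.cvtColor(p,cv2.COLOR_BGR2HSV)
m=(W[...,2]>.1465)&(W[...,2]<.150);m[:,:200]=0;m[:,300:]=0
X=atz(C,np.argwhere(m)[:,::-1],.148)[:,:2]
print(m.sum(),X.mean(0),cv2.minAreaRect((X*1000).astype(np.float32)),np.nanmax(W[340:390,215:250,2]))
E
```

```text
[272  16] z19.9 ctr [0.3772 0.1325] 80x37 yaw-86.3 dot [0.3788 0.1085] [ 59 189 246] body [ 59 190 246]
[466  26] z20.2 ctr [0.4367 0.2947] 101x36 yaw-76.7 dot [0.4446 0.2616] [156 228 246] body [155 228 246]
[493 115] z20.2 ctr [0.5233 0.2981] 81x37 yaw-81.8 dot [0.5199 0.3219] [ 50  51 246] body [152 225 246]
[626 160] z20.2 ctr [0.5975 0.4273] 79x40 yaw-29.9 dot [0.6183 0.4153] [199 207 215] body [198 206 215]
[353 175] z20.1 ctr [0.54  0.156] 60x37 yaw89.5 dot [0.5401 0.17  ] [ 65 205  46] body [152 225 246]
[514 220] z20.3 ctr [0.6325 0.3031] 62x38 yaw-89.9 dot [0.6324 0.3171] [43 45 47] body [153 226 246]
[367 252] z20.1 ctr [0.6235 0.1487] 80x38 yaw-88.4 dot [0.6228 0.1727] [243  95  42] body [153 224 246]
[529 339] z20.3 ctr [0.779 0.298] 78x41 yaw-77.3 dot [0.7737 0.3215] [182  62  27] body [ 39 123 236]
disc [[0.4544 0.0056 0.03  ]]
G [[0.5407 0.1706 0.02  ]]
B [[0.6252 0.1726 0.02  ]]
R [[0.5208 0.3234 0.02  ]]
K [[0.6341 0.3188 0.02  ]]
W [[0.431 0.329 0.02 ]]
730 [0.63811219 0.01823428] ((638.1553955078125, 18.48667335510254), (23.898761749267578, 24.371103286743164), 79.4649429321289) 0.15062229836798896
```

```bash
python3 -c "
import cv2
p=cv2.imread('pics/w1.png')[240:400,180:320];cv2.imwrite('pics/w1h.png',cv2.resize(p,None,fx=4,fy=4,interpolation=2)[:600])"
```

```text
(no output)
```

View pics/w1h.png

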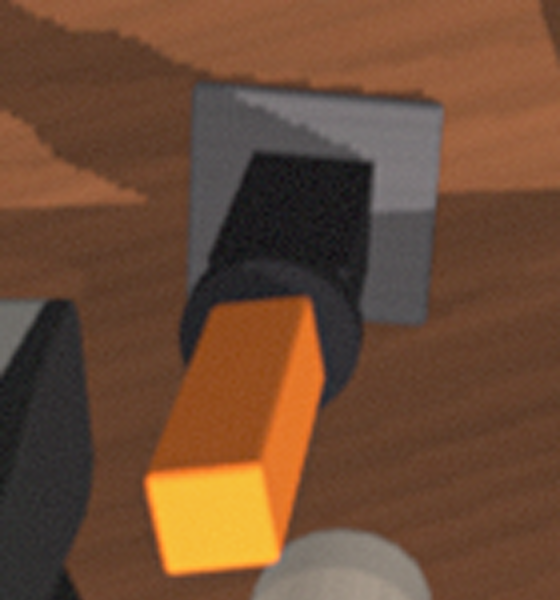

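The crop shows the probe upright in the holder, with the handle top at (235,370) of w1 and its flats at about 79.5° to x.

```bash
python3 -c "
from h import *
go(.638,.0182,.20,169.5);go(.638,.0182,.12,169.5)"
```

```text
shift [-12.2   -6.86   9.94] turn [-0.001 -0.001 -0.11 ] q6 29 yaw 163.2
shift [-12.21  -6.85  17.94] turn [-0.001 -0.001 -0.11 ] q6 29 yaw 163.2
```

Request:
play_rows --series "-12.2 -6.9 8 0 0 -0.11 8.5;-12.2 -6.9 8 0 0 -0.11 8.5;-12.2 -6.9 8 0 0 -0.11 8.5;-12.2 -6.9 8 0 0 -0.11 8.5;-12.2 -6.9 8 0 0 -0.11 8.5;-12.2 -6.9 8 0 0 -0.11 8.5;-12.2 -6.9 8 0 0 -0.11 8.5"

```text
time_s: 2.05
ee_pos: [0.6368, 0.0212, 0.2217]
eef_rot: [[-0.984, 0.177, 0.002], [0.177, 0.984, 0.0], [-0.001, 0.001, -1.0]]
contact_force: [-0.5, 0.4, 0.1]
opening: 0.0851
grip_force: 0.0
```

```bash
cat >> h.py <<'E'
def handle(C,p,d,zl=.1455,zh=.152):
    W=cloud(C,d);m=(W[...,2]>zl)&(W[...,2]<zh)&(p[...,2]>150)&(p[...,0]<110)
    X=atz(C,np.argwhere(m)[:,::-1],np.nanmedian(W[m][:,2]))[:,:2]
    print('handle',m.sum(),np.nanmedian(W[m][:,2]),cv2.minAreaRect((X*1000).astype(np.float32)))
E
python3 - <<'E'
from h import *
C,p,d=shot('wrist');cv2.imwrite('pics/w2.png',p);np.save('pics/w2.npy',d)
handle(C,p,d)
W=cloud(C,d);m=(W[...,2]>.076)&(W[...,2]<.080)&(p.max(-1)<90);X=atz(C,np.argwhere(m)[:,::-1],.078)[:,:2]
if m.sum():print('flange',m.sum(),cv2.minEnclosingCircle((X*1000).astype(np.float32)))
print('foot');show(blobs(C,p,d,.003,.009,800))
o=r.get_obs();print(o['time_s'],o['ee_pos']);go(.638,.0182,.12,169.5)
E
```

```text
handle 1881 0.14806332183411813 ((638.370849609375, 17.71026611328125), (23.788549423217773, 24.00547981262207), 79.7119140625)
flange 1280 ((638.8631591796875, 17.73152732849121), 22.15418815612793)
foot
[312 191] z6.1 [0.6386 0.0179] 70x69 a-22.3 [89 87 90]
2.1 [0.63690883 0.02106317 0.22170029]
shift [-0.14 -0.27 10.17] turn [0.001 0.002 0.005] q6 12 yaw 169.8
```

Request:
play_rows --series "-0.2 -0.3 5 0 0 0 8.5;-0.2 -0.3 8.5 0 0 0 8.5;-0.2 -0.3 10.2 0 0 0 8.5;-0.2 -0.3 10.2 0 0 0 8.5;-0.2 -0.3 10.2 0 0 0 8.5;-0.2 -0.3 10.2 0 0 0 8.5"

```text
time_s: 2.7
ee_pos: [0.6395, 0.0168, 0.1204]
eef_rot: [[-0.984, 0.178, 0.003], [0.178, 0.984, 0.0], [-0.003, 0.001, -1.0]]
contact_force: [1.2, -0.1, 0.0]
opening: 0.085
grip_force: 0.0
```

```bash
python3 - <<'E'
from h import *
o=r.get_obs();print(o['time_s'],o['ee_pos'],o['contact_force'])
go(.6384,.0177,.12,169.7)
E
```

```text
2.7 [0.63952958 0.01677954 0.12035784] [ 1.21772505 -0.05630114  0.02057792]
shift [0.13 0.07 0.04] turn [0.001 0.003 0.   ] q6 12 yaw 169.7
```

Request:
play_rows --series "0.1 0.1 0 0 0 0 8.5;0.1 0.1 0 0 0 0 1.5;0.1 0.1 0 0 0 0 1.5;0.1 0.1 0 0 0 0 1.5;0.1 0.1 0 0 0 0 1.5;0.1 0.1 0 0 0 0 1.5;0.1 0.1 0 0 0 0 1.5;0.1 0.1 0 0 0 0 1.5;0.1 0.1 0 0 0 0 1.5"

```text
time_s: 3.6
ee_pos: [0.6379, 0.0176, 0.1184]
eef_rot: [[-0.984, 0.179, 0.0], [0.179, 0.984, 0.0], [-0.0, 0.0, -1.0]]
contact_force: [-2.2, 0.6, 2.9]
opening: 0.0234
grip_force: 58.8
```

```bash
python3 - <<'E'
from h import *
o=r.get_obs();print(o['time_s'],o['ee_pos'],o['contact_force'],o['opening'],o['grip_force'])
go(.6384,.0177,.12,169.7)
E
```

```text
3.6 [0.63786786 0.01758179 0.11838253] [-2.16221386  0.58841635  2.93858148] 0.023393206611543243 58.8203626871109
shift [-0.05  0.02 -0.16] turn [ 0.  0. -0.] q6 12 yaw 169.7
```

Request:
play_rows --series "0 0 -5 0 0 0 1.5;0 0 -9 0 0 0 1.5;0 0 -9 0 0 0 1.5;6 0 -9 0 0 0 1.5;11 0 -9 0 0 0 1.5;16 0 -9 0 0 0 1.5;18 -2 -7 0 0 0 1.5;18 -2 -7 0 0 0 1.5;18 -2 -7 0 0 0 1.5;18 -2 -7 0 0 0 1.5"

```text
time_s: 4.6
ee_pos: [0.4582, 0.0302, 0.1887]
eef_rot: [[-0.984, 0.179, 0.001], [0.179, 0.984, 0.0], [-0.001, 0.0, -1.0]]
contact_force: [0.6, 1.1, -1.6]
opening: 0.0235
grip_force: 59.2
```

```bash
python3 - <<'E'
from h import *
o=r.get_obs();print(o['time_s'],o['ee_pos'],o['contact_force'],o['opening'],o['grip_force'])
C,p,d=shot('wrist');cv2.imwrite('pics/w3.png',p);np.save('pics/w3.npy',d)
W=cloud(C,d);show(blobs(C,p,d,.027,.033,300))
go(.4539,.006,.138,169.7);rails(C,p,d)
E
```

```text
4.6 [0.45824979 0.03015573 0.1886516 ] [ 0.61972108  1.11595432 -1.58671992] 0.02351209882071204 59.21521782875061
[279 216] z30.1 [0.4529 0.0058] 69x59 a1.7 [193 199 204]
shift [ 0.02 -2.46  5.07] turn [ 0.     0.001 -0.   ] q6 14 yaw 169.7
[443  75] z20.2 ctr [0.3764 0.1315] 80x36 yaw-86.2 dot [0.3748 0.1554] [244 102  49] body [ 61 194 246]
[489 287] z20.2 ctr [0.5387 0.1545] 61x39 yaw89.6 dot [0.5388 0.1685] [ 82 221  65] body [153 226 246]
[507 369] z20.2 ctr [0.6218 0.1595] 57x40 yaw-88.6 dot [0.6221 0.1455] [40 43 45] body [157 224 246]
```

View pics/w3.png

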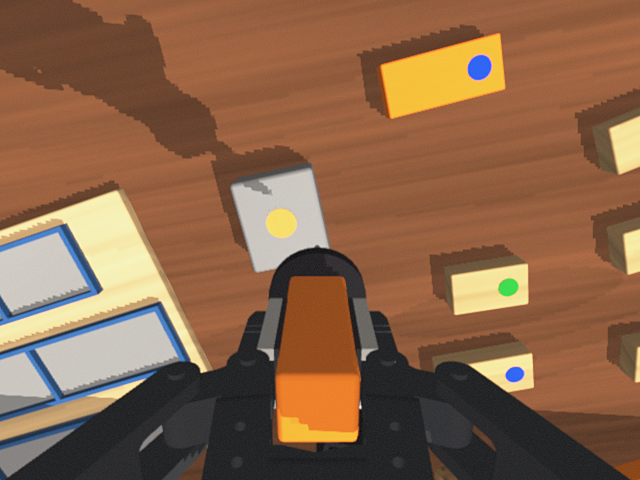

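The probe is in the gripper with the tip hidden behind the flange, and the brass disc is at (281,224).

Request:
play_rows --series "0 -2.4 3.5 0 0 0 1.5;0 -2.4 4 0 0 0 1.5;0 -2.4 4.4 0 0 0 1.5;0 -2.4 4.7 0 0 0 1.5;0 -2.4 4.9 0 0 0 1.5;0 -2.4 5.1 0 0 0 1.5;0 -2.4 5.1 0 0 0 1.5;0 -2.4 5.1 0 0 0 1.5"

```text
time_s: 5.45
ee_pos: [0.4535, 0.0068, 0.138]
eef_rot: [[-0.984, 0.178, 0.002], [0.178, 0.984, 0.0], [-0.001, 0.001, -1.0]]
contact_force: [-0.6, 0.8, 4.8]
opening: 0.0232
grip_force: 60.4
```

```bash
python3 - <<'E'
from h import *
o=r.get_obs();print(o['time_s'],o['ee_pos'],o['contact_force'])
go(.4535,.006,.1384,169.7)
E
```

```text
5.45 [0.45352577 0.00677935 0.13803226] [-0.59410295  0.79971871  4.8245873 ]
shift [-0.01 -0.08 -0.04] turn [0.001 0.001 0.   ] q6 11 yaw 169.7
```

Request:
play_rows --series "0 0 0.05 0 0 0 1.5;0 0 0.05 0 0 0 1.5;0 0 0.05 0 0 0 1.5;0 0 0.05 0 0 0 1.5;0 0 0.05 0 0 0 1.5;0 0 0.05 0 0 0 1.5;0 0 0.05 0 0 0 1.5"

```text
time_s: 6.15
ee_pos: [0.4537, 0.0067, 0.1378]
eef_rot: [[-0.984, 0.179, 0.002], [0.179, 0.984, 0.0], [-0.002, 0.001, -1.0]]
contact_force: [-1.0, 0.9, 10.5]
opening: 0.0234
grip_force: 61.1
```

Request:
play_rows --series "0 0 -4 0 0 0 1.5;0 5 -5 0 0 0 1.5;-0.5 10 -5 0 0 0 1.5;-0.5 15 -5 0 0 0 1.5;-0.5 20 -5 0 0 0 1.5;-0.9 25 -5 0 0 0 1.5;-0.9 29 -5 0 0 0 1.5;-0.9 31 -5 0 0 0 1.5;-0.9 31 -5 0 0 0 1.5;-0.9 31 -5 0 0 0 1.5"

```text
time_s: 7.15
ee_pos: [0.517, 0.31, 0.1866]
eef_rot: [[-0.984, 0.178, -0.0], [0.178, 0.984, -0.0], [0.0, -0.0, -1.0]]
contact_force: [-0.3, -0.8, -0.9]
opening: 0.023
grip_force: 59.6
```

```bash
cat >> h.py <<'E'
def look(i):
    o=r.get_obs();print('t',o['time_s'],o['ee_pos'].round(4),np.round(o['contact_force'],1),'op %.4f'%o['opening'])
    C,p,d=shot('wrist');cv2.imwrite(f'pics/{i}.png',p);np.save(f'pics/{i}.npy',d);rails(C,p,d);return C,p,d
E
python3 - <<'E'
from h import *
look('w4');go(.5199,.322,.128,169.7)
E
```

```text
t 7.15 [0.517  0.31   0.1866] [-0.3 -0.8 -0.9] op 0.0230
[37 59] z19.9 ctr [0.3762 0.1441] 63x37 yaw-86.2 dot [0.3753 0.158 ] [192  68  32] body [ 45 133 241]
[276 109] z20.1 ctr [0.4363 0.2959] 99x36 yaw-76.7 dot [0.4284 0.329 ] [247 247 247] body [159 231 247]
[543 119] z20.2 ctr [0.4755 0.4754] 81x38 yaw-56.7 dot [0.4887 0.4554] [246 109  54] body [ 65 205 247]
[304 227] z20.2 ctr [0.5225 0.2992] 80x37 yaw-81.9 dot [0.5191 0.323 ] [ 42  43 247] body [157 229 247]
[483 287] z20.3 ctr [0.5967 0.4284] 80x39 yaw-30.4 dot [0.576  0.4405] [246 117  63] body [205 212 219]
[129 279] z20.0 ctr [0.5392 0.1576] 62x37 yaw89.6 dot [0.5393 0.1716] [ 64 210  44] body [157 229 246]
[143 365] z19.9 ctr [0.6225 0.1501] 82x39 yaw-88.4 dot [0.6219 0.1741] [39 37 36] body [164 235 247]
shift [-0.06  1.29  5.88] turn [-0. -0.  0.] q6 41 yaw 169.7
```

Request:
play_rows --series "0 1.4 3.5 0 0 0 1.5;0 1.4 4.8 0 0 0 1.5;0 1.4 5.3 0 0 0 1.5;0 1.4 5.6 0 0 0 1.5;0 1.4 5.8 0 0 0 1.5;0 1.4 5.9 0 0 0 1.5;0 1.4 5.95 0 0 0 1.5;0 1.4 5.95 0 0 0 1.5;0 1.4 5.95 0 0 0 1.5;0 1.4 5.95 0 0 0 1.5;0 1.4 5.95 0 0 0 1.5;0 1.4 5.95 0 0 0 1.5"

```text
time_s: 8.4
ee_pos: [0.52, 0.3237, 0.128]
eef_rot: [[-0.984, 0.179, 0.001], [0.179, 0.984, 0.0], [-0.001, 0.0, -1.0]]
contact_force: [0.5, -0.9, 6.3]
opening: 0.0236
grip_force: 60.4
```

```bash
python3 - <<'E'
from h import *
o=r.get_obs();print(o['time_s'],o['ee_pos'],o['contact_force'])
go(.5395,.1705,.128,169.7)
E
```

```text
8.4 [0.52003346 0.32370021 0.12797925] [ 0.46690403 -0.88425288  6.32982335]
shift [ -4.66 -14.72  -0.  ] turn [ 0.     0.001 -0.   ] q6 42 yaw 169.7
```

Request:
play_rows --series "0 0 0 0 0 0 1.5;0 0 0 0 0 0 1.5;0 0 -4 0 0 0 1.5;-1 -4 -5 0 0 0 1.5;-3 -9 -5 0 0 0 1.5;-4.6 -13 -5 0 0 0 1.5;-4.6 -14.7 -5 0 0 0 1.5;-4.6 -14.7 -5 0 0 0 1.5;-4.6 -14.7 -5 0 0 0 1.5"

```text
time_s: 9.3
ee_pos: [0.5386, 0.1711, 0.1774]
eef_rot: [[-0.984, 0.179, 0.0], [0.179, 0.984, 0.0], [-0.0, 0.0, -1.0]]
contact_force: [0.1, 0.3, -0.9]
opening: 0.0234
grip_force: 59.6
```

```bash
python3 - <<'E'
from h import *
look('w5');go(.5395,.1705,.128,169.7)
E
```

```text
t 9.3 [0.5386 0.1711 0.1774] [ 0.1  0.3 -0.9] op 0.0234
[476  39] z20.2 ctr [0.4366 0.2947] 101x36 yaw-76.7 dot [0.4288 0.3278] [247 247 247] body [156 229 246]
[493 168] z20.2 ctr [0.5228 0.298 ] 81x37 yaw-81.8 dot [0.5194 0.3218] [ 52  54 246] body [154 226 246]
[296 226] z20.2 ctr [0.5395 0.156 ] 60x37 yaw89.5 dot [0.5396 0.17  ] [ 62 204  43] body [152 225 246]
[505 306] z20.3 ctr [0.6319 0.3029] 61x39 yaw-90.0 dot [0.6318 0.3169] [45 46 49] body [154 227 246]
shift [-0.11 -0.09  4.94] turn [ 0. -0.  0.] q6 28 yaw 169.7
```

Request:
play_rows --series "-0.1 -0.1 3.5 0 0 0 1.5;-0.1 -0.1 4.3 0 0 0 1.5;-0.1 -0.1 4.7 0 0 0 1.5;-0.1 -0.1 4.9 0 0 0 1.5;-0.1 -0.1 5 0 0 0 1.5;-0.1 -0.1 5 0 0 0 1.5;-0.1 -0.1 5 0 0 0 1.5;-0.1 -0.1 5 0 0 0 1.5;-0.1 -0.1 5 0 0 0 1.5;-0.1 -0.1 5 0 0 0 1.5;-0.1 -0.1 5 0 0 0 1.5"

```text
time_s: 10.45
ee_pos: [0.5398, 0.1699, 0.128]
eef_rot: [[-0.984, 0.179, 0.001], [0.179, 0.984, 0.001], [-0.001, 0.001, -1.0]]
contact_force: [-1.2, 1.4, 6.2]
opening: 0.0234
grip_force: 60.6
```

```bash
python3 - <<'E'
from h import *
o=r.get_obs();print(o['time_s'],o['ee_pos'],o['contact_force'])
go(.623,.173,.128,169.7)
E
```

```text
10.45 [0.53983461 0.16988074 0.12798518] [-1.15333196  1.36117313  6.19225065]
shift [-8.13  1.79  0.01] turn [ 0.001  0.001 -0.   ] q6 28 yaw 169.7
```

Request:
play_rows --series "0 0 0 0 0 0 1.5;0 0 0 0 0 0 1.5;0 0 -4 0 0 0 1.5;-4 0.9 -5 0 0 0 1.5;-8.1 1.8 -5 0 0 0 1.5;-8.1 1.8 -5 0 0 0 1.5;-8.1 1.8 -5 0 0 0 1.5"

```text
time_s: 11.15
ee_pos: [0.6226, 0.1726, 0.1763]
eef_rot: [[-0.984, 0.179, -0.001], [0.179, 0.984, -0.001], [0.001, -0.001, -1.0]]
contact_force: [-0.1, -0.4, -2.0]
opening: 0.0236
grip_force: 59.6
```

```bash
python3 - <<'E'
from h import *
look('w6');go(.623,.173,.128,169.7)
E
```

```text
t 11.15 [0.6226 0.1726 0.1763] [-0.1 -0.4 -2. ] op 0.0236
[484  40] z20.2 ctr [0.5239 0.2981] 81x36 yaw-81.8 dot [0.5205 0.3218] [ 51  52 247] body [156 228 246]
[269 109] z20.1 ctr [0.5406 0.156 ] 60x36 yaw89.6 dot [0.5407 0.17  ] [ 67 211  47] body [156 228 246]
[500 204] z20.2 ctr [0.6328 0.3028] 61x37 yaw-89.8 dot [0.6328 0.3168] [43 45 46] body [157 229 246]
[284 229] z20.1 ctr [0.6238 0.1487] 80x37 yaw-88.4 dot [0.6232 0.1727] [243  93  38] body [157 227 246]
[518 369] z20.3 ctr [0.7764 0.3083] 56x41 yaw-77.1 dot [0.7733 0.322 ] [186  64  26] body [ 40 126 238]
shift [-0.1   0.06  4.88] turn [-0.001 -0.001 -0.   ] q6 26 yaw 169.7
```

Request:
play_rows --series "0 0 3.5 0 0 0 1.5;0 0 4.3 0 0 0 1.5;0 0 4.7 0 0 0 1.5;0 0 4.9 0 0 0 1.5;0 0 5 0 0 0 1.5;0 0 5 0 0 0 1.5;0 0 5 0 0 0 1.5;0 0 5 0 0 0 1.5;0 0 5 0 0 0 1.5;0 0 5 0 0 0 1.5;0 0 5 0 0 0 1.5"

```text
time_s: 12.3
ee_pos: [0.6227, 0.173, 0.128]
eef_rot: [[-0.984, 0.179, 0.001], [0.179, 0.984, 0.0], [-0.001, 0.001, -1.0]]
contact_force: [-1.0, -0.2, 6.3]
opening: 0.0232
grip_force: 60.3
```

```bash
python3 - <<'E'
from h import *
o=r.get_obs();print(o['time_s'],o['ee_pos'],o['contact_force'])
go(.6328,.3168,.128,169.7)
E
```

```text
12.3 [0.62271832 0.17299158 0.12799461] [-1.0210092  -0.18251735  6.29900549]
shift [1.580e+00 1.433e+01 1.000e-02] turn [ 0.001  0.001 -0.   ] q6 26 yaw 169.7
```

Request:
play_rows --series "0 0 0 0 0 0 1.5;0 0 0 0 0 0 1.5;0 0 -4 0 0 0 1.5;0.5 5 -5 0 0 0 1.5;1 10 -5 0 0 0 1.5;1.6 14.3 -5 0 0 0 1.5;1.6 14.3 -5 0 0 0 1.5;1.6 14.3 -5 0 0 0 1.5"

```text
time_s: 13.1
ee_pos: [0.6318, 0.3174, 0.1766]
eef_rot: [[-0.984, 0.177, -0.001], [0.177, 0.984, -0.001], [0.001, -0.001, -1.0]]
contact_force: [-0.2, 0.3, -2.2]
opening: 0.0232
grip_force: 59.9
```

```bash
python3 - <<'E'
from h import *
look('w7');go(.6328,.3168,.128,169.7)
E
```

```text
t 13.1 [0.6318 0.3174 0.1766] [-0.2  0.3 -2.2] op 0.0232
[259  67] z20.1 ctr [0.5239 0.2994] 80x36 yaw-81.8 dot [0.5205 0.3232] [ 48  48 247] body [156 228 247]
[470 145] z20.2 ctr [0.5978 0.4285] 80x38 yaw-30.5 dot [0.5771 0.4406] [245 106  51] body [202 209 217]
[ 58 134] z19.9 ctr [0.5405 0.1578] 62x36 yaw89.6 dot [0.5406 0.1718] [ 67 213  47] body [155 228 246]
[299 226] z20.2 ctr [0.6328 0.3043] 60x37 yaw-89.9 dot [0.6328 0.3183] [24 24 25] body [156 228 246]
[ 92 251] z20.0 ctr [0.6238 0.1505] 83x37 yaw-88.4 dot [0.6232 0.1745] [244  95  39] body [157 227 246]
shift [-0.07  0.07  4.89] turn [-0.001 -0.     0.   ] q6 37 yaw 169.7
```

Request:
play_rows --series "0 0 3.5 0 0 0 1.5;0 0 4.3 0 0 0 1.5;0 0 4.7 0 0 0 1.5;0 0 4.9 0 0 0 1.5;0 0 5 0 0 0 1.5;0 0 5 0 0 0 1.5;0 0 5 0 0 0 1.5;0 0 5 0 0 0 1.5;0 0 5 0 0 0 1.5;0 0 5 0 0 0 1.5;0 0 5 0 0 0 1.5"

```text
time_s: 14.25
ee_pos: [0.6325, 0.3165, 0.128]
eef_rot: [[-0.984, 0.179, 0.001], [0.179, 0.984, 0.0], [-0.001, 0.001, -1.0]]
contact_force: [-0.2, -1.1, 6.7]
opening: 0.0232
grip_force: 60.6
```

```bash
python3 - <<'E'
from h import *
o=r.get_obs();print(o['time_s'],o['ee_pos'],o['contact_force'])
go(.4288,.328,.128,169.7)
E
```

```text
14.25 [0.63254474 0.31647701 0.12801813] [-0.24957634 -1.09139912  6.71057754]
shift [ 2.025e+01 -2.510e+00 -2.000e-02] turn [ 0.001  0.001 -0.   ] q6 37 yaw 169.7
```

Request:
play_rows --series "0 0 0 0 0 0 1.5;0 0 0 0 0 0 1.5;0 0 -4 0 0 0 1.5;5 -0.5 -5 0 0 0 1.5;10 -1 -5 0 0 0 1.5;15 -2 -5 0 0 0 1.5;20.2 -2.5 -5 0 0 0 1.5;20.2 -2.5 -5 0 0 0 1.5;20.2 -2.5 -5 0 0 0 1.5;20.2 -2.5 -5 0 0 0 1.5"

```text
time_s: 15.25
ee_pos: [0.4299, 0.3282, 0.1776]
eef_rot: [[-0.984, 0.179, 0.001], [0.179, 0.984, 0.001], [-0.001, 0.001, -1.0]]
contact_force: [0.9, -0.6, -1.1]
opening: 0.0232
grip_force: 59.9
```

```bash
python3 - <<'E'
from h import *
look('w8');go(.4288,.328,.128,169.7)
E
```

```text
t 15.25 [0.4299 0.3282 0.1776] [ 0.9 -0.6 -1.1] op 0.0232
[ 43 195] z20.0 ctr [0.3757 0.1378] 76x36 yaw-86.2 dot [0.3742 0.1617] [247 108  47] body [ 64 213 247]
[275 236] z20.1 ctr [0.4353 0.2959] 100x37 yaw-76.7 dot [0.4275 0.329 ] [247 247 247] body [174 240 247]
[525 243] z20.3 ctr [0.4743 0.4756] 80x39 yaw-56.7 dot [0.4875 0.4555] [247 127  68] body [ 74 222 247]
[126 376] z19.9 ctr [0.5263 0.1521] 71x31 yaw-63.5 dot [0.5156 0.1736] [ 69  99 123] body [171 239 247]
shift [ 0.13 -0.04  4.94] turn [ 0.     0.001 -0.001] q6 48 yaw 169.7
```

Request:
play_rows --series "0.2 0 3.5 0 0 0 1.5;0.2 0 4.3 0 0 0 1.5;0.2 0 4.7 0 0 0 1.5;0.2 0 4.9 0 0 0 1.5;0.2 0 5 0 0 0 1.5;0.2 0 5 0 0 0 1.5;0.2 0 5 0 0 0 1.5;0.2 0 5 0 0 0 1.5;0.2 0 5 0 0 0 1.5;0.2 0 5 0 0 0 1.5;0.2 0 5 0 0 0 1.5"

```text
time_s: 16.4
ee_pos: [0.4274, 0.3285, 0.1279]
eef_rot: [[-0.984, 0.179, 0.001], [0.179, 0.984, 0.001], [-0.001, 0.001, -1.0]]
contact_force: [0.2, -1.8, 6.1]
opening: 0.0233
grip_force: 60.5
```

```bash
python3 - <<'E'
from h import *
o=r.get_obs();print(o['time_s'],o['ee_pos'],o['contact_force'])
go(.6379,.0176,.208,169.7)
E
```

```text
16.4 [0.42740199 0.328492   0.12794892] [ 0.21870379 -1.76538828  6.13569965]
shift [-26.28 -26.82  -8.  ] turn [ 0.001  0.001 -0.   ] q6 48 yaw 169.7
```

View pics/w8.png

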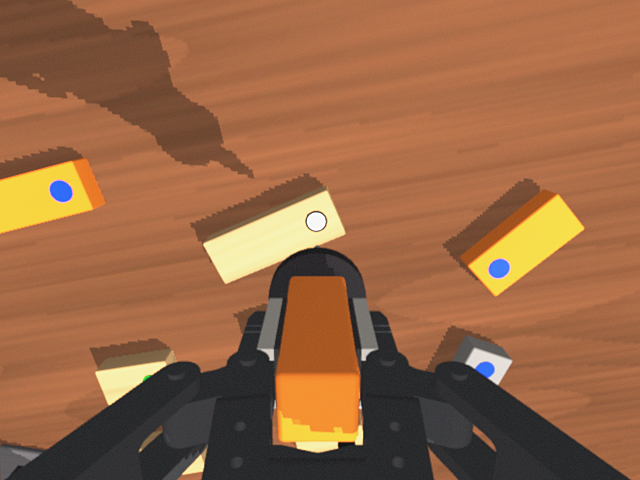

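White dot at (316,221); green is only hidden by the finger (150,379). Next I'll take the probe back to the holder.

Request:
play_rows --series "0 0 0 0 0 0 1.5;0 0 0 0 0 0 1.5;0 0 -5 0 0 0 1.5;-3 -3 -9 0 0 0 1.5;-6.5 -6.5 -9 0 0 0 1.5;-10 -10 -9 0 0 0 1.5;-13.5 -13.5 -9 0 0 0 1.5;-17 -17 -9 0 0 0 1.5;-20.5 -20.5 -9 0 0 0 1.5;-24 -24 -9 0 0 0 1.5;-26.3 -26.8 -9 0 0 0 1.5;-26.3 -26.8 -9 0 0 0 1.5"

```text
time_s: 17.6
ee_pos: [0.6394, 0.0133, 0.2164]
eef_rot: [[-0.983, 0.183, -0.0], [0.183, 0.983, -0.001], [0.0, -0.001, -1.0]]
contact_force: [-0.5, 1.0, -1.1]
opening: 0.0236
grip_force: 59.8
```

Request:
play_rows --series "0 0 0 0 0 0 1.5;0 0 0 0 0 0 1.5;0 0 0 0 0 0 1.5"

```text
time_s: 17.9
ee_pos: [0.6375, 0.0187, 0.2176]
eef_rot: [[-0.984, 0.177, 0.0], [0.177, 0.984, 0.0], [-0.0, 0.0, -1.0]]
contact_force: [-0.2, -0.3, -2.4]
opening: 0.0236
grip_force: 59.8
```

```bash
python3 - <<'E'
from h import *
o=r.get_obs();print(o['time_s'],o['ee_pos'],o['contact_force'])
go(.6384,.0178,.120,169.7)
E
```

```text
17.9 [0.63745775 0.01869487 0.21756143] [-0.21497646 -0.2607405  -2.41374621]
shift [-0.11 -0.07  9.76] turn [0.    0.    0.001] q6 12 yaw 169.8
```

Request:
play_rows --series "-0.1 0 4 0 0 0 1.5;-0.1 0 6.5 0 0 0 1.5;-0.1 0 8 0 0 0 1.5;-0.1 0 9 0 0 0 1.5;-0.1 0 9.6 0 0 0 1.5;-0.1 0 9.9 0 0 0 1.5;-0.1 0 9.9 0 0 0 1.5;-0.1 0 9.9 0 0 0 1.5;-0.1 0 9.9 0 0 0 1.5"

```text
time_s: 18.8
ee_pos: [0.6391, 0.0174, 0.1189]
eef_rot: [[-0.984, 0.179, 0.001], [0.179, 0.984, 0.0], [-0.001, 0.0, -1.0]]
contact_force: [0.5, -0.8, -1.2]
opening: 0.0234
grip_force: 59.7
```

Request:
play_rows --series "0 0 0.1 0 0 0 1.5;0 0 0.1 0 0 0 1.5;0 0 0.1 0 0 0 8.5;0 0 0.1 0 0 0 8.5;0 0 0.1 0 0 0 8.5;0 0 0.1 0 0 0 8.5;0 0 0.1 0 0 0 8.5;0 0 -5 0 0 0 8.5;0 0 -10 0 0 0 8.5;0 0 -12 0 0 0 8.5;0 0 -12 0 0 0 8.5;0 0 -12 0 0 0 8.5"

```text
time_s: 20.0
ee_pos: [0.639, 0.0174, 0.2382]
eef_rot: [[-0.984, 0.179, 0.0], [0.179, 0.984, 0.0], [-0.0, 0.0, -1.0]]
contact_force: [0.0, -0.1, -0.6]
opening: 0.0852
grip_force: 0.0
```

```bash
python3 - <<'E'
from h import *
C,p,d=look('w9');handle(C,p,d)
go(.55,.0,.28,90)
E
```

```text
t 20.0 [0.639  0.0174 0.2382] [ 0.  -0.1 -0.6] op 0.0852
[33 42] z15.6 ctr [ 0.4715 -0.1845] 63x44 yaw-81.7 dot [ 0.4735 -0.1984] [137 140 144] body [136 138 141]
[469  48] z20.2 ctr [0.5408 0.1548] 61x36 yaw89.6 dot [0.5409 0.1688] [ 74 217  54] body [158 230 246]
[467 158] z20.2 ctr [0.6243 0.1476] 81x37 yaw-88.4 dot [0.6236 0.1716] [245 109  54] body [159 229 246]
handle 1651 0.14806736241926965 ((639.8534545898438, 18.272825241088867), (23.506084442138672, 23.59505271911621), 79.6325454711914)
shift [ 8.4  -3.3  -4.26] turn [-1.000e-03 -1.000e-03  1.391e+00] q6 12 yaw 169.7
```

The probe is back, with its top at 148 mm and in the right spot. Next I'll view the rows.

```bash
python3 -c "
from h import *
go(.55,-.15,.30,98)"
```

```text
shift [  5.72 -18.06  -6.26] turn [-1.000e-03 -1.000e-03  1.251e+00] q6 12 yaw 169.7
```

Request:
play_rows --series "0 0 -6 0 0 0 8.5;2 -6 -6.2 0 0 0.15 8.5;4 -12 -6.2 0 0 0.3 8.5;5.7 -18 -6.2 0 0 0.45 8.5;5.7 -18 -6.2 0 0 0.6 8.5;5.7 -18 -6.2 0 0 0.74 8.5;5.7 -18 -6.2 0 0 0.88 8.5;5.7 -18 -6.2 0 0 1.02 8.5;5.7 -18 -6.2 0 0 1.16 8.5;5.7 -18 -6.2 0 0 1.25 8.5;5.7 -18 -6.2 0 0 1.25 8.5;5.7 -18 -6.2 0 0 1.25 8.5"

```text
time_s: 21.25
ee_pos: [0.5503, -0.1494, 0.2994]
eef_rot: [[-0.143, 0.99, -0.001], [0.99, 0.143, 0.0], [0.001, -0.001, -1.0]]
contact_force: [-0.1, 0.7, 0.4]
opening: 0.085
grip_force: 0.0
```

```bash
python3 - <<'E'
from h import *
C,p,d=look('w10')
W=cloud(C,d);show(blobs(C,p,d,.009,.0135,300));print('floor')
hsv=cv2.cvtColor(p,cv2.COLOR_BGR2HSV)
m=((W[...,2]>.0135)&(W[...,2]<.0175)&(hsv[...,1]<60)).astype(np.uint8);m=cv2.erode(m,np.ones((3,3)))
n,l,s,c=cv2.connectedComponentsWithStats(m)
for i in range(1,n):
    if s[i,4]>500:
        k=l==i;z=np.nanmedian(W[k][:,2]);X=atz(C,np.argwhere(k)[:,::-1],z)[:,:2]
        print(c[i].round(),z.round(4),cv2.minAreaRect((X*1000).astype(np.float32)))
E
```

```text
t 21.25 [ 0.5503 -0.1494  0.2994] [-0.1  0.7  0.4] op 0.0850
[303 232] z11.9 [ 0.5539 -0.2235] 257x249 a-81.8 [161 226 245]
floor
[311. 201.] 0.015 ((545.2733154296875, -166.14791870117188), (49.743003845214844, 113.01528930664062), 8.210551261901855)
[393. 211.] 0.0151 ((630.5325927734375, -163.78102111816406), (49.2193717956543, 93.28288269042969), 8.226369857788086)
[230. 220.] 0.0149 ((464.3189697265625, -198.5992431640625), (48.947654724121094, 72.0377426147461), 8.125226974487305)
[235. 291.] 0.0149 ((475.72869873046875, -277.91583251953125), (48.85599136352539, 69.73429870605469), 8.219425201416016)
[311. 305.] 0.0149 ((562.663818359375, -285.9928283691406), (49.670562744140625, 110.62229919433594), 8.214559555053711)
[387. 299.] 0.015 ((644.9707641601562, -263.92840576171875), (49.09603500366211, 90.52366638183594), 8.220925331115723)
```

View pics/w10.png

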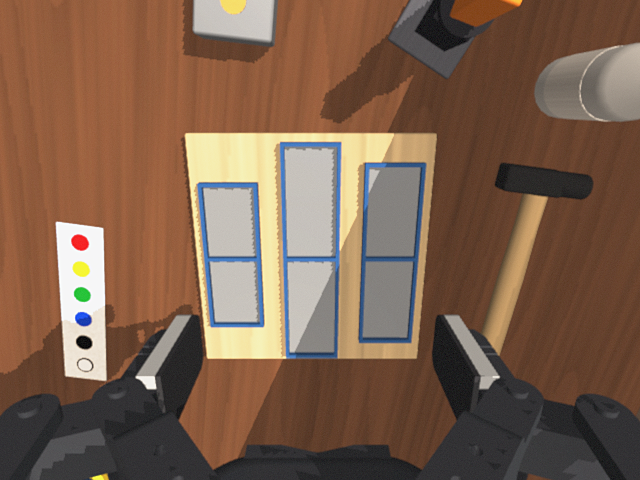

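The view shows the six empty pockets: short (231,221)/(236,292), long (311,201)/(311,305) and medium (393,211)/(388,300), all at floor height 15 mm.

Request:
play_rows --series "5 0.4 0 0 0 0 6;10 0.8 0 0 0 0 6;15 1.2 0 0 0 0 6;20 1.6 0 0 0 0 6;25 2 0 0 0 0 6;30 2.4 4 0 0 0 6;35 2.8 8 0 0 0 6;40 3.2 12 0 0 0 6;44 3.7 15 0 0 0 6;44.5 3.7 15 0 0 0 6;44.5 3.7 15 0 0 0 6;44.5 3.7 15 0 0 0 6"

```text
time_s: 22.5
ee_pos: [0.524, 0.2966, 0.1495]
eef_rot: [[-0.144, 0.99, -0.001], [0.99, 0.144, -0.001], [-0.001, -0.002, -1.0]]
contact_force: [-0.6, -0.1, 0.2]
opening: 0.06
grip_force: 0.0
```

```bash
python3 - <<'E'
from h import *
look('w11');go(.5235,.2985,.027,98.2)
E
```

```text
t 22.5 [0.524  0.2966 0.1495] [-0.6 -0.1  0.2] op 0.0600
[486  41] z20.2 ctr [0.598  0.4289] 80x37 yaw-30.4 dot [0.6187 0.4167] [197 205 214] body [199 206 214]
[185 211] z20.0 ctr [0.4378 0.2965] 100x37 yaw-76.6 dot [0.4299 0.3296] [247 247 247] body [156 228 246]
[319 227] z20.1 ctr [0.5239 0.2999] 80x36 yaw-81.8 dot [0.5205 0.3236] [ 41  42 247] body [154 226 246]
[483 243] z20.1 ctr [0.6325 0.305 ] 61x38 yaw-89.9 dot [0.6325 0.319 ] [22 21 21] body [153 226 246]
[314 406] z19.9 ctr [0.5406 0.1586] 64x36 yaw89.6 dot [0.5407 0.1726] [ 68 214  48] body [155 228 246]
shift [ 0.26 -0.08 12.34] turn [-0.     0.    -0.001] q6 111 yaw 98.2
```

Request:
play_rows --series "0.3 0 5 0 0 0 6;0.3 0 9 0 0 0 6;0.3 0 11.5 0 0 0 6;0.3 0 12.2 0 0 0 6;0.3 0 12.2 0 0 0 6;0.3 0 12.2 0 0 0 6;0.3 0 12.2 0 0 0 3;0.3 0 12.2 0 0 0 3;0.3 0 12.2 0 0 0 3;0.3 0 12.2 0 0 0 3;0.3 0 12.2 0 0 0 3"

```text
time_s: 23.65
ee_pos: [0.5252, 0.2996, 0.0301]
eef_rot: [[-0.141, 0.99, 0.002], [0.99, 0.141, 0.001], [0.001, 0.002, -1.0]]
contact_force: [-2.0, -2.5, 12.1]
opening: 0.0337
grip_force: 59.5
```

```bash
python3 - <<'E'
from h import *
o=r.get_obs();print(o['time_s'],o['ee_pos'],o['contact_force'],o['opening'],o['grip_force'])
go(.645,-.264,.16,98.2)
E
```

```text
23.65 [0.52515916 0.29962477 0.03006101] [-2.0434903  -2.49215751 12.07997536] 0.0337317882970026 59.536795020103455
shift [-57.48   3.98 -13.02] turn [ 0.002 -0.001 -0.002] q6 112 yaw 98.1
```

Request:
play_rows --series "0 0 -5 0 0 0 3;0 0 -10 0 0 0 3;-3 0 -15 0 0 0 3;-7.5 0 -18 0 0 0 3;-12 0 -20 0 0 0 3;-17 0.5 -20 0 0 0 3;-22 1 -20 0 0 0 3;-27 1.5 -20 0 0 0 3;-32 2 -20 0 0 0 3;-37 2.5 -20 0 0 0 3;-42 3 -20 0 0 0 3;-47 3.5 -20 0 0 0 3"

```text
time_s: 24.85
ee_pos: [0.6224, -0.1522, 0.2293]
eef_rot: [[-0.141, 0.99, 0.001], [0.99, 0.141, -0.0], [-0.0, 0.001, -1.0]]
contact_force: [0.1, 0.4, -0.3]
opening: 0.0342
grip_force: 60.8
```

Request:
play_rows --series "-5 0.3 2 0 0 0 3;-10 0.5 6 0 0 0 3;-10.5 0.5 8 0 0 0 3;-10.5 0.5 8 0 0 0 3;-10.5 0.5 8 0 0 0 3;-10.5 0.5 8 0 0 0 3"

```text
time_s: 25.45
ee_pos: [0.6426, -0.2526, 0.1503]
eef_rot: [[-0.141, 0.99, 0.002], [0.99, 0.141, -0.001], [-0.001, 0.002, -1.0]]
contact_force: [-0.5, 0.6, 0.1]
opening: 0.034
grip_force: 60.8
```

```bash
python3 - <<'E'
from h import *
C,p,d=look('w12');go(.645,-.264,.046,98.2)
W=cloud(C,d);K=cam('wrist')
E
```

```text
t 25.45 [ 0.6426 -0.2526  0.1503] [-0.5  0.6  0.1] op 0.0340
shift [-1.15  0.03 10.45] turn [ 0.002  0.001 -0.001] q6 60 yaw 98.1
```

View pics/w12.png

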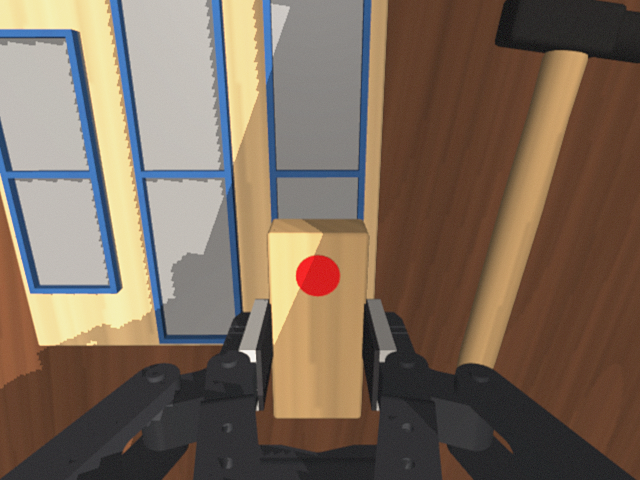

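The red rail is in the gripper, dot at (318,276), over the medium row's far pocket.

```bash
cat >> h.py <<'E'
def held(C,d,p):
    """held rail's top relative to the TCP: z offset and centre, from pixels between the pads"""
    o=r.get_obs();W=cloud(C,d);T=(W-o['ee_pos'])@np.array(o['eef_rot'])
    m=(abs(T[...,1])<.012)&(abs(T[...,2])<.03)&(p.max(-1)>100);X=T[m]
    z=np.median(X[:,2]);m2=abs(X[:,2]-z)<.006;a=np.polyfit(X[m2][:,0],X[m2][:,2],1)
    print('held top is %.1f mm ahead of TCP, slope %.1f deg, x span %s mm, bottom %.1f'%(z*1e3,np.degrees(np.arctan(a[0])),(np.percentile(X[m2][:,0],[.5,99.5])*1e3).round(1),z*1e3+20))
E
python3 - <<'E'
from h import *
C=cam('wrist');held(C,np.load('pics/w12.npy'),cv2.imread('pics/w12.png'))
E
```

```text
held top is 10.1 mm ahead of TCP, slope 0.2 deg, x span [-39.3  39.7] mm, bottom 30.1
```

Request:
play_rows --series "-1.2 0 5 0 0 0 3;-1.2 0 8 0 0 0 3;-1.2 0 9.5 0 0 0 3;-1.2 0 10.2 0 0 0 3;-1.2 0 10.5 0 0 0 3;-1.2 0 10.5 0 0 0 3;-1.2 0 10.5 0 0 0 3;-1.2 0 10.5 0 0 0 5.5;-1.2 0 10.5 0 0 0 5.5;-1.2 0 10.5 0 0 0 5.5;-1.2 0 5 0 0 0 6;-1.2 0 0 0 0 0 6"

```text
time_s: 26.7
ee_pos: [0.6425, -0.2647, 0.1434]
eef_rot: [[-0.141, 0.99, -0.003], [0.99, 0.141, 0.001], [0.002, -0.003, -1.0]]
contact_force: [1.2, -0.4, 1.6]
opening: 0.0602
grip_force: 0.0
```

```bash
python3 - <<'E'
from h import *
C,p,d=look('w13');rails(C,p,d,.028,.042);go(.624,.15,.15,91.6)
E
```

```text
t 26.7 [ 0.6425 -0.2647  0.1434] [ 1.2 -0.4  1.6] op 0.0602
[321 242] z35.1 ctr [ 0.6443 -0.2643] 80x36 yaw-82.2 dot [ 0.641  -0.2406] [ 32  31 221] body [105 156 200]
shift [41.49  3.71  0.22] turn [0.008 0.004 0.113] q6 60 yaw 98.1
```

Request:
play_rows --series "0 0 -5 0 0 0 6;3 0 -9 0 0 0 6;8 0.5 -9.5 0 0 0 6;13 1 -9.5 0 0 0 6;18 1.5 -9.5 0 0 0.05 6;23 2 -9.5 0 0 0.11 6;28 2.5 -9.5 0 0 0.11 6;33 3 -9.5 0 0 0.11 6;38 3.4 -9.5 0 0 0.11 6;41 3.7 -5 0 0 0.11 6;41.5 3.7 0 0 0 0.11 6;41.5 3.7 0 0 0 0.11 6"

```text
time_s: 27.95
ee_pos: [0.6184, 0.1515, 0.1377]
eef_rot: [[-0.033, 0.999, -0.009], [0.999, 0.033, -0.002], [-0.002, -0.009, -1.0]]
contact_force: [-0.4, -0.8, -0.5]
opening: 0.0604
grip_force: 0.0
```

Request:
play_rows --series "0 0 0 0 0 0 6;0 0 0 0 0 0 6"

```text
time_s: 28.15
ee_pos: [0.6233, 0.1502, 0.146]
eef_rot: [[-0.03, 1.0, 0.003], [1.0, 0.03, 0.001], [0.0, 0.003, -1.0]]
contact_force: [1.0, -0.6, 0.4]
opening: 0.0598
grip_force: 0.0
```

```bash
python3 - <<'E'
from h import *
look('w14');go(.6238,.1492,.0275,91.6)
E
```

```text
t 28.15 [0.6233 0.1502 0.146 ] [ 1.  -0.6  0.4] op 0.0598
[191 222] z20.0 ctr [0.5419 0.1567] 61x37 yaw89.6 dot [0.5421 0.1707] [ 65 217  45] body [164 234 247]
[320 235] z20.1 ctr [0.6252 0.1492] 80x36 yaw-88.4 dot [0.6246 0.1732] [246  99  42] body [166 234 247]
shift [-0.11 -0.02 11.87] turn [ 0.004 -0.001  0.002] q6 102 yaw 91.7
```

Request:
play_rows --series "-0.1 0.1 5 0 0 0 6;-0.1 0.1 9 0 0 0 6;-0.1 0.1 11.2 0 0 0 6;-0.1 0.1 11.8 0 0 0 6;-0.1 0.1 11.8 0 0 0 6;-0.1 0.1 11.8 0 0 0 6;-0.1 0.1 11.8 0 0 0 3;-0.1 0.1 11.8 0 0 0 3;-0.1 0.1 11.8 0 0 0 3;-0.1 0.1 11.8 0 0 0 3;-0.1 0.1 11.8 0 0 0 3"

```text
time_s: 29.3
ee_pos: [0.6239, 0.1501, 0.0271]
eef_rot: [[-0.031, 1.0, 0.003], [1.0, 0.031, 0.0], [0.0, 0.003, -1.0]]
contact_force: [-2.4, -1.0, 11.1]
opening: 0.0346
grip_force: 60.1
```

```bash
python3 - <<'E'
from h import *
o=r.get_obs();print(o['time_s'],o['ee_pos'],o['contact_force'],o['opening'],o['grip_force'])
go(.6305,-.1638,.15,98.2)
E
```

```text
29.3 [0.62394225 0.15008761 0.02707566] [-2.4160771  -0.96209531 11.14175384] 0.03463473152945384 60.087684988975525
shift [-31.39  -0.29 -12.3 ] turn [ 0.003 -0.    -0.112] q6 102 yaw 91.8
```

Request:
play_rows --series "0 0 -5 0 0 0 3;0 0 -10 0 0 0 3;0 0 -15 0 0 0 3;0 0 -20 0 0 0 3;-3 0 -22.5 0 0 0 3;-8 0 -22.5 0 0 0 3;-13 0 -22.5 0 0 0 3;-18 0 -22.5 0 0 -0.05 3;-23 -0.2 -22.5 0 0 -0.11 3;-28 -0.3 -22.5 0 0 -0.11 3;-31.4 -0.3 -18 0 0 -0.11 3;-31.4 -0.3 -14 0 0 -0.11 3"

```text
time_s: 30.5
ee_pos: [0.6305, -0.1683, 0.1662]
eef_rot: [[-0.137, 0.991, 0.004], [0.991, 0.137, -0.002], [-0.002, 0.004, -1.0]]
contact_force: [1.5, 1.1, -1.6]
opening: 0.0341
grip_force: 60.6
```

Request:
play_rows --series "0 0 2 0 0 0 3;0 0 2 0 0 0 3;0 0 2 0 0 0 3"

```text
time_s: 30.8
ee_pos: [0.63, -0.1639, 0.1467]
eef_rot: [[-0.141, 0.99, 0.001], [0.99, 0.141, -0.0], [-0.0, 0.001, -1.0]]
contact_force: [0.1, -0.1, 0.6]
opening: 0.034
grip_force: 60.6
```

```bash
python3 - <<'E'
from h import *
C,p,d=look('w15');held(C,d,p);go(.6305,-.1638,.0432,98.2)
E
```

```text
t 30.8 [ 0.63   -0.1639  0.1467] [ 0.1 -0.1  0.6] op 0.0340
held top is 7.7 mm ahead of TCP, slope 0.1 deg, x span [-40.4  38.4] mm, bottom 27.7
shift [ 0.03 -0.03 10.42] turn [ 0.002  0.001 -0.002] q6 67 yaw 98.1
```

Request:
play_rows --series "0 0 5 0 0 0 3;0 0 8 0 0 0 3;0 0 9.5 0 0 0 3;0 0 10.2 0 0 0 3;0 0 10.4 0 0 0 3;0 0 10.4 0 0 0 3;0 0 10.4 0 0 0 3;0 0 10.4 0 0 0 5.5;0 0 10.4 0 0 0 5.5;0 0 10.4 0 0 0 5.5;0 0 5 0 0 0 6;0 0 -1 0 0 0 6"

```text
time_s: 32.05
ee_pos: [0.6285, -0.1638, 0.1415]
eef_rot: [[-0.14, 0.99, -0.003], [0.99, 0.14, 0.001], [0.001, -0.003, -1.0]]
contact_force: [1.1, -0.3, 0.9]
opening: 0.06
grip_force: 0.0
```

```bash
python3 - <<'E'
from h import *
C,p,d=look('w16');rails(C,p,d,.028,.042);go(.6325,.304,.15,90)
E
```

```text
t 32.05 [ 0.6285 -0.1638  0.1415] [ 1.1 -0.3  0.9] op 0.0600
[321 245] z35.1 ctr [ 0.6305 -0.165 ] 81x36 yaw-81.0 dot [ 0.6267 -0.1413] [177  62  28] body [102 149 188]
[320 383] z35.0 ctr [ 0.644  -0.2626] 83x36 yaw-82.2 dot [ 0.6408 -0.2389] [ 76 111 203] body [ 99 148 190]
shift [46.39  6.64  0.05] turn [0.008 0.003 0.141] q6 67 yaw 98.1
```

Request:
play_rows --series "0 0 -5 0 0 0 6;1 0 -9.5 0 0 0 6;5 0.5 -9.5 0 0 0 6;10 1.4 -9.5 0 0 0 6;15 2 -9.5 0 0 0.05 6;20 3 -9.5 0 0 0.11 6;25 3.7 -9.5 0 0 0.14 6;30 4.4 -9.5 0 0 0.14 6;35 5.1 -9.5 0 0 0.14 6;40 5.8 -7 0 0 0.14 6;45 6.6 -4 0 0 0.14 6;46.4 6.6 0 0 0 0.14 6"

```text
time_s: 33.3
ee_pos: [0.6307, 0.3046, 0.1488]
eef_rot: [[-0.003, 1.0, 0.004], [1.0, 0.003, 0.002], [0.002, 0.004, -1.0]]
contact_force: [1.6, -0.1, 0.2]
opening: 0.06
grip_force: 0.0
```

Request:
play_rows --series "0 0 0 0 0 0 6;0 0 0 0 0 0 6;0 0 0 0 0 0 6;0 0 0 0 0 0 6"

```text
time_s: 33.7
ee_pos: [0.631, 0.3, 0.1496]
eef_rot: [[0.0, 1.0, 0.002], [1.0, -0.0, 0.001], [0.001, 0.002, -1.0]]
contact_force: [0.2, -0.4, 0.5]
opening: 0.0596
grip_force: 0.0
```

```bash
python3 - <<'E'
from h import *
look('w17');go(.6325,.304,.029,90)
E
```

```text
t 33.7 [0.631  0.3    0.1496] [ 0.2 -0.4  0.5] op 0.0596
[272  29] z20.1 ctr [0.5991 0.4294] 80x36 yaw-30.3 dot [0.6199 0.4173] [227 231 236] body [226 231 235]
[ 32 244] z19.8 ctr [0.439  0.2967] 99x40 yaw-76.4 dot [0.447  0.2636] [189 245 247] body [185 244 247]
[544 233] z20.1 ctr [0.7805 0.2988] 81x38 yaw-77.0 dot [0.7751 0.3222] [217  78  35] body [ 48 151 246]
[322 226] z20.1 ctr [0.6343 0.3052] 60x36 yaw89.9 dot [0.6343 0.3192] [29 27 27] body [185 244 247]
shift [ 0.39  0.13 12.04] turn [ 0.002 -0.001 -0.   ] q6 115 yaw 90.0
```

Request:
play_rows --series "0.5 0.2 5 0 0 0 6;0.5 0.2 9 0 0 0 6;0.5 0.2 11.4 0 0 0 6;0.5 0.2 12.1 0 0 0 6;0.5 0.2 12.1 0 0 0 6;0.5 0.2 12.1 0 0 0 6;0.5 0.2 12.1 0 0 0 3;0.5 0.2 12.1 0 0 0 3;0.5 0.2 12.1 0 0 0 3;0.5 0.2 12.1 0 0 0 3;0.5 0.2 12.1 0 0 0 3"

```text
time_s: 34.85
ee_pos: [0.633, 0.3061, 0.0287]
eef_rot: [[-0.001, 1.0, 0.003], [1.0, 0.001, 0.001], [0.001, 0.003, -1.0]]
contact_force: [-0.1, -1.6, 9.8]
opening: 0.0342
grip_force: 60.3
```

```bash
python3 - <<'E'
from h import *
o=r.get_obs();print(o['time_s'],o['ee_pos'],o['contact_force'],o['opening'],o['grip_force'])
go(.4757,-.278,.15,98.2)
E
```

```text
34.85 [0.63298699 0.30614186 0.02866249] [-0.05818721 -1.60590837  9.79389814] 0.03419327437434022 60.299856662750244
shift [-58.39 -15.75 -12.24] turn [ 0.003 -0.001 -0.142] q6 116 yaw 90.1
```

Request:
play_rows --series "0 0 -5 0 0 0 3;0 0 -10 0 0 0 3;-4 -1 -15 0 0 0 3;-8.5 -2 -18 0 0 0 3;-13 -3.5 -20 0 0 0 3;-17.5 -5 -20 0 0 0 3;-22 -6.2 -20 0 0 0 3;-26.5 -7.5 -20 0 0 0 3;-31 -8.7 -20 0 0 0 3;-35.5 -10 -20 0 0 0 3;-40 -11.2 -20 0 0 -0.05 3;-44.5 -12.5 -20 0 0 -0.1 3"

```text
time_s: 36.05
ee_pos: [0.5068, -0.1413, 0.2277]
eef_rot: [[-0.103, 0.995, 0.002], [0.995, 0.103, -0.001], [-0.001, 0.002, -1.0]]
contact_force: [0.5, -0.6, -0.9]
opening: 0.0344
grip_force: 60.3
```

Request:
play_rows --series "-4.5 -1.2 0 0 0 -0.03 3;-9 -2.4 2 0 0 -0.04 3;-13.1 -4.6 6 0 0 -0.04 3;-13.1 -4.6 8 0 0 -0.04 3;-13.1 -4.6 8 0 0 -0.04 3;-13.1 -4.6 8 0 0 -0.04 3;-13.1 -4.6 8 0 0 -0.04 3"

```text
time_s: 36.75
ee_pos: [0.4762, -0.2739, 0.1487]
eef_rot: [[-0.142, 0.99, 0.002], [0.99, 0.142, -0.001], [-0.001, 0.002, -1.0]]
contact_force: [1.0, 0.1, -0.2]
opening: 0.0339
grip_force: 60.2
```

```bash
python3 - <<'E'
from h import *
C,p,d=look('w18');held(C,d,p);go(.4757,-.278,.0445,98.2)
E
```

```text
t 36.75 [ 0.4762 -0.2739  0.1487] [ 1.   0.1 -0.2] op 0.0339
held top is 8.6 mm ahead of TCP, slope 0.7 deg, x span [-30.8  28.4] mm, bottom 28.6
shift [-0.38 -0.13 10.42] turn [ 0.002  0.002 -0.001] q6 52 yaw 98.2
```

Request:
play_rows --series "-0.3 -0.1 5 0 0 0 3;-0.3 -0.1 8 0 0 0 3;-0.3 -0.1 9.5 0 0 0 3;-0.3 -0.1 10.2 0 0 0 3;-0.3 -0.1 10.5 0 0 0 3;-0.3 -0.1 10.5 0 0 0 3;-0.3 -0.1 10.5 0 0 0 3;-0.3 -0.1 10.5 0 0 0 5.5;-0.3 -0.1 10.5 0 0 0 5.5;-0.3 -0.1 10.5 0 0 0 5.5;-0.3 -0.1 5 0 0 0 6;-0.3 -0.1 0 0 0 0 6"

```text
time_s: 38.0
ee_pos: [0.4734, -0.2768, 0.1423]
eef_rot: [[-0.141, 0.99, -0.003], [0.99, 0.141, 0.001], [0.002, -0.002, -1.0]]
contact_force: [1.2, -0.6, -0.6]
opening: 0.0604
grip_force: 0.0
```

```bash
python3 - <<'E'
from h import *
C,p,d=look('w19');rails(C,p,d,.028,.042);go(.541,.156,.15,89.6)
E
```

```text
t 38.0 [ 0.4734 -0.2768  0.1423] [ 1.2 -0.6 -0.6] op 0.0604
[617  98] z35.1 ctr [ 0.6169 -0.1705] 83x31 yaw-68.0 dot [ 0.6079 -0.1482] [50 69 86] body [ 90 134 169]
[321 247] z35.0 ctr [ 0.4754 -0.278 ] 61x36 yaw-82.1 dot [ 0.4735 -0.2641] [20 17 17] body [133 204 238]
[594 261] z35.1 ctr [ 0.6416 -0.2651] 81x40 yaw-82.2 dot [ 0.6384 -0.2413] [ 74 110 190] body [ 87 131 169]
shift [ 4.213e+01  1.249e+01 -1.000e-02] turn [0.007 0.005 0.148] q6 52 yaw 98.1
```

Request:
play_rows --series "3 0.5 -4 0 0 0 6;8 2 -6 0 0 0 6;13 3.5 -6 0 0 0 6;18 5 -6 0 0 0.05 6;22.5 6.5 -6 0 0 0.1 6;27 8 -6 0 0 0.15 6;31.5 9.5 -6 0 0 0.15 6;36 11 -6 0 0 0.15 6;40 12.3 -3 0 0 0.15 6;42.1 12.5 0 0 0 0.15 6;42.1 12.5 0 0 0 0.15 6;42.1 12.5 0 0 0 0.15 6"

```text
time_s: 39.25
ee_pos: [0.5386, 0.1571, 0.1415]
eef_rot: [[0.008, 1.0, -0.001], [1.0, -0.008, -0.001], [-0.001, -0.001, -1.0]]
contact_force: [0.9, -0.2, 0.4]
opening: 0.0603
grip_force: 0.0
```

Request:
play_rows --series "0 0 0 0 0 0 6;0 0 0 0 0 0 6"

```text
time_s: 39.45
ee_pos: [0.5397, 0.1562, 0.143]
eef_rot: [[0.01, 1.0, 0.002], [1.0, -0.01, 0.0], [0.0, 0.002, -1.0]]
contact_force: [0.2, 0.2, -0.9]
opening: 0.0599
grip_force: 0.0
```

```bash
python3 - <<'E'
from h import *
look('w20');go(.541,.156,.028,89.6)
E
```

```text
t 39.45 [0.5397 0.1562 0.143 ] [ 0.2  0.2 -0.9] op 0.0599
[141  44] z20.1 ctr [0.4438 0.2716] 51x37 yaw-76.6 dot [0.447 0.258] [178 242 247] body [177 241 247]
[320 235] z20.1 ctr [0.541  0.1569] 60x36 yaw89.6 dot [0.5411 0.1709] [ 72 226  49] body [175 241 247]
[ 73 270] z19.9 ctr [0.3789 0.1335] 81x39 yaw-86.2 dot [0.3773 0.1574] [247 104  42] body [ 60 210 247]
shift [-0.03  0.12 11.49] turn [ 0.002 -0.    -0.003] q6 107 yaw 89.4
```

Request:
play_rows --series "0 0.1 5 0 0 0 6;0 0.1 9 0 0 0 6;0 0.1 10.9 0 0 0 6;0 0.1 11.5 0 0 0 6;0 0.1 11.5 0 0 0 6;0 0.1 11.5 0 0 0 6;0 0.1 11.5 0 0 0 3;0 0.1 11.5 0 0 0 3;0 0.1 11.5 0 0 0 3;0 0.1 11.5 0 0 0 3;0 0.1 11.5 0 0 0 3"

```text
time_s: 40.6
ee_pos: [0.5408, 0.1571, 0.0282]
eef_rot: [[0.009, 1.0, 0.002], [1.0, -0.009, 0.001], [0.001, 0.002, -1.0]]
contact_force: [-2.7, -0.5, 12.7]
opening: 0.034
grip_force: 59.8
```

```bash
python3 - <<'E'
from h import *
o=r.get_obs();print(o['time_s'],o['ee_pos'],o['contact_force'],o['opening'],o['grip_force'])
go(.4643,-.1986,.15,98.2)
E
```

```text
40.6 [0.54075217 0.15712327 0.0281991 ] [-2.69025828 -0.52508652 12.67377052] 0.034033070889795375 59.75157558917999
shift [-35.63  -7.3  -12.21] turn [ 0.002 -0.    -0.152] q6 107 yaw 89.5
```

Request:
play_rows --series "0 0 -5 0 0 0 3;-1 0 -10 0 0 0 3;-5 -1 -14 0 0 0 3;-9.5 -2 -16 0 0 0 3;-14.5 -3 -16 0 0 0 3;-19 -4 -16 0 0 -0.05 3;-24 -5 -16 0 0 -0.1 3;-29 -6 -16 0 0 -0.15 3;-33 -7.2 -14 0 0 -0.15 3;-35.6 -7.3 -12.2 0 0 -0.15 3;-35.6 -7.3 -12.2 0 0 -0.15 3;-35.6 -7.3 -12.2 0 0 -0.15 3"

```text
time_s: 41.8
ee_pos: [0.4636, -0.1987, 0.149]
eef_rot: [[-0.139, 0.99, 0.0], [0.99, 0.139, 0.0], [0.0, 0.0, -1.0]]
contact_force: [-0.3, 0.4, -0.4]
opening: 0.0345
grip_force: 60.8
```

Request:
play_rows --series "0 0 0 0 0 0 3;0 0 0 0 0 0 3"

```text
time_s: 42.0
ee_pos: [0.4644, -0.1977, 0.1495]
eef_rot: [[-0.142, 0.99, 0.001], [0.99, 0.142, -0.0], [-0.001, 0.001, -1.0]]
contact_force: [-0.1, 0.3, 0.2]
opening: 0.0343
grip_force: 60.8
```

```bash
python3 - <<'E'
from h import *
C,p,d=look('w21');held(C,d,p);go(.4643,-.1986,.0445,98.2)
E
```

```text
t 42.0 [ 0.4644 -0.1977  0.1495] [-0.1  0.3  0.2] op 0.0343
held top is 8.1 mm ahead of TCP, slope 0.5 deg, x span [-30.5  28.9] mm, bottom 28.1
shift [-0.09 -0.02 10.49] turn [ 0.001  0.    -0.001] q6 59 yaw 98.2
```

Request:
play_rows --series "0 0 5 0 0 0 3;0 0 8 0 0 0 3;0 0 9.5 0 0 0 3;0 0 10.2 0 0 0 3;0 0 10.6 0 0 0 3;0 0 10.6 0 0 0 3;0 0 10.6 0 0 0 3;0 0 10.6 0 0 0 5.5;0 0 10.6 0 0 0 5.5;0 0 10.6 0 0 0 5.5;0 0 5 0 0 0 6;0 0 0 0 0 0 6"

```text
time_s: 43.25
ee_pos: [0.4626, -0.1979, 0.1433]
eef_rot: [[-0.141, 0.99, -0.003], [0.99, 0.141, 0.001], [0.002, -0.003, -1.0]]
contact_force: [1.5, -0.6, -0.6]
opening: 0.0599
grip_force: 0.0
```

```bash
python3 - <<'E'
from h import *
C,p,d=look('w22');rails(C,p,d,.028,.042);go(.437,.296,.15,103.3)
E
```

```text
t 43.25 [ 0.4626 -0.1979  0.1433] [ 1.5 -0.6 -0.6] op 0.0599
[599 229] z35.1 ctr [ 0.6278 -0.1656] 81x40 yaw-81.1 dot [ 0.6241 -0.1419] [138 117 143] body [ 94 138 174]
[321 245] z35.1 ctr [ 0.4644 -0.1988] 61x36 yaw-82.0 dot [ 0.4624 -0.185 ] [ 56 186  37] body [138 212 241]
[320 357] z35.0 ctr [ 0.4753 -0.2767] 62x36 yaw-82.1 dot [ 0.4734 -0.2628] [ 98 151 191] body [137 209 240]
[573 355] z35.1 ctr [ 0.6407 -0.2586] 73x40 yaw-82.2 dot [ 0.644  -0.2823] [48 46 46] body [ 86 127 175]
shift [4.945e+01 4.090e+00 2.000e-02] turn [ 0.006  0.004 -0.091] q6 59 yaw 98.1
```

Green is in place; white is next.

Request:
play_rows --series "4 0.3 -4 0 0 0 6;9 0.7 -6 0 0 0 6;14 1 -6 0 0 0 6;19 1.5 -6 0 0 0 6;24 2 -6 0 0 -0.05 6;29 2.4 -6 0 0 -0.09 6;34 2.8 -6 0 0 -0.09 6;39 3.2 -5 0 0 -0.09 6;44 3.7 -3 0 0 -0.09 6;49 4.1 0 0 0 -0.09 6;49.4 4.1 0 0 0 -0.09 6;49.4 4.1 0 0 0 -0.09 6"

```text
time_s: 44.5
ee_pos: [0.4336, 0.2987, 0.1408]
eef_rot: [[-0.232, 0.973, -0.002], [0.973, 0.232, -0.001], [-0.0, -0.002, -1.0]]
contact_force: [0.1, -0.2, 0.6]
opening: 0.0601
grip_force: 0.0
```

Request:
play_rows --series "0 0 0 0 0 0 6;0 0 0 0 0 0 6;0 0 0 0 0 0 6"

```text
time_s: 44.8
ee_pos: [0.4354, 0.2957, 0.1434]
eef_rot: [[-0.228, 0.974, 0.001], [0.974, 0.228, 0.0], [0.0, 0.001, -1.0]]
contact_force: [-0.7, -0.4, 0.5]
opening: 0.0596
grip_force: 0.0
```

```bash
python3 - <<'E'
from h import *
look('w23');go(.437,.296,.028,103.3)
E
```

```text
t 44.8 [0.4354 0.2957 0.1434] [-0.7 -0.4  0.5] op 0.0596
[618  64] z20.2 ctr [0.5763 0.4254] 72x33 yaw-62.9 dot [0.5872 0.404 ] [ 60  86 131] body [237 240 243]
[319 232] z20.1 ctr [0.4364 0.2964] 100x36 yaw-76.6 dot [0.4286 0.3295] [247 247 247] body [206 247 247]
shift [-0.02  0.15 11.54] turn [ 0.001 -0.    -0.002] q6 111 yaw 103.2
```

Request:
play_rows --series "0 0.1 5 0 0 0 6;0 0.1 9 0 0 0 6;0 0.1 10.9 0 0 0 6;0 0.1 11.5 0 0 0 6;0 0.1 11.5 0 0 0 6;0 0.1 11.5 0 0 0 6;0 0.1 11.5 0 0 0 3;0 0.1 11.5 0 0 0 3;0 0.1 11.5 0 0 0 3;0 0.1 11.5 0 0 0 3;0 0.1 11.5 0 0 0 3"

```text
time_s: 45.95
ee_pos: [0.4366, 0.2971, 0.0291]
eef_rot: [[-0.229, 0.973, 0.002], [0.973, 0.229, 0.001], [0.001, 0.002, -1.0]]
contact_force: [-1.7, -1.6, 12.5]
opening: 0.0341
grip_force: 59.2
```

```bash
python3 - <<'E'
from h import *
o=r.get_obs();print(o['time_s'],o['ee_pos'],o['contact_force'],o['opening'],o['grip_force'])
go(.5453,-.1661,.15,98.2)
E
```

```text
45.95 [0.43658573 0.29712591 0.02910022] [-1.74365507 -1.5502601  12.48120495] 0.03414131218475928 59.15469288825989
shift [-47.57   0.   -12.12] turn [ 0.002 -0.001  0.088] q6 111 yaw 103.2
```

Request:
play_rows --series "0 0 -5 0 0 0 3;0 0 -10 0 0 0 3;-4 0 -15 0 0 0 3;-8.5 0 -18 0 0 0 3;-13.5 0 -18 0 0 0 3;-18.5 0 -18 0 0 0 3;-23.5 0 -18 0 0 0.05 3;-28.5 0 -18 0 0 0.09 3;-33.5 0 -18 0 0 0.09 3;-38.5 0 -18 0 0 0.09 3;-43 0 -16 0 0 0.09 3;-47 0 -13 0 0 0.09 3"

```text
time_s: 47.15
ee_pos: [0.5425, -0.1535, 0.1662]
eef_rot: [[-0.14, 0.99, 0.004], [0.99, 0.14, -0.001], [-0.002, 0.004, -1.0]]
contact_force: [0.8, 1.3, -0.8]
opening: 0.034
grip_force: 61.2
```

Request:
play_rows --series "-0.5 0 0.5 0 0 0 3;-0.5 0 0.5 0 0 0 3;-0.5 0 0.5 0 0 0 3;-0.5 0 0.5 0 0 0 3"

```text
time_s: 47.55
ee_pos: [0.5422, -0.1546, 0.1607]
eef_rot: [[-0.142, 0.99, 0.001], [0.99, 0.142, -0.0], [-0.0, 0.001, -1.0]]
contact_force: [0.7, -0.6, 0.2]
opening: 0.0342
grip_force: 61.2
```

```bash
python3 - <<'E'
from h import *
C,p,d=look('w24');held(C,d,p);go(.5453,-.1661,.0445,98.2)
E
```

```text
t 47.55 [ 0.5422 -0.1546  0.1607] [ 0.7 -0.6  0.2] op 0.0342
held top is 9.0 mm ahead of TCP, slope 0.0 deg, x span [-50.1  48.5] mm, bottom 29.0
shift [-1.18  0.12 11.62] turn [ 0.001  0.001 -0.001] q6 66 yaw 98.2
```

Request:
play_rows --series "-1.1 0.1 5 0 0 0 3;-1.1 0.1 9 0 0 0 3;-1.1 0.1 10.7 0 0 0 3;-1.1 0.1 11.4 0 0 0 3;-1.1 0.1 11.6 0 0 0 3;-1.1 0.1 11.6 0 0 0 3;-1.1 0.1 11.6 0 0 0 3;-1.1 0.1 11.6 0 0 0 5.5;-1.1 0.1 11.6 0 0 0 5.5;-1.1 0.1 11.6 0 0 0 5.5;-1.1 0.1 6 0 0 0 6;-1.1 0.1 1 0 0 0 6"

```text
time_s: 48.8
ee_pos: [0.5432, -0.1661, 0.1439]
eef_rot: [[-0.14, 0.99, -0.003], [0.99, 0.14, 0.001], [0.001, -0.003, -1.0]]
contact_force: [1.0, -0.5, 0.2]
opening: 0.0602
grip_force: 0.0
```

Request:
play_rows --series "5 0 -5 0 0 0 6;8 0 -10 0 0 0 6;8 0 -14 0 0 0 6;8 0 -14 0 0 0 6;8 0 -14 0 0 0 6;8 0 -14 0 0 0 6"

```text
time_s: 49.4
ee_pos: [0.5331, -0.0872, 0.283]
eef_rot: [[-0.141, 0.99, -0.0], [0.99, 0.141, -0.0], [0.0, -0.0, -1.0]]
contact_force: [-0.5, -0.8, -0.3]
opening: 0.0603
grip_force: 0.0
```

```bash
python3 - <<'E'
from h import *
C,p,d=look('w25');rails(C,p,d,.028,.042);handle(C,p,d)
p,d=r.camera('top');cv2.imwrite('pics/top1.png',p)
E
```

```text
t 49.4 [ 0.5331 -0.0872  0.283 ] [-0.5 -0.8 -0.3] op 0.0603
[318 272] z34.9 ctr [ 0.5451 -0.1657] 101x36 yaw-81.8 dot [ 0.5402 -0.1321] [247 247 246] body [152 225 246]
[401 278] z35.0 ctr [ 0.6297 -0.164 ] 82x37 yaw-80.9 dot [ 0.6259 -0.1403] [181  63  29] body [106 152 193]
[237 288] z34.8 ctr [ 0.4653 -0.1979] 62x37 yaw-81.6 dot [ 0.4632 -0.1841] [ 62 201  42] body [149 223 245]
[390 372] z34.8 ctr [ 0.6411 -0.2634] 83x33 yaw-79.3 dot [ 0.6366 -0.2398] [ 30  31 201] body [107 162 207]
handle 1663 0.14808642389456544 ((640.2395629882812, 17.878225326538086), (23.812559127807617, 24.098033905029297), 79.63287353515625)
```

View pics/w25.png

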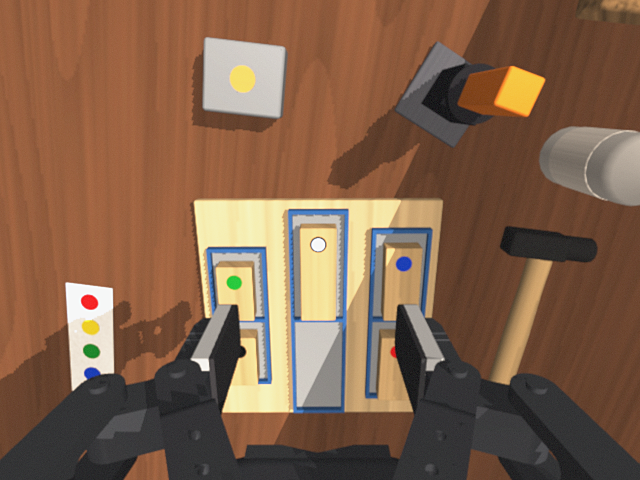

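View pics/top1.png

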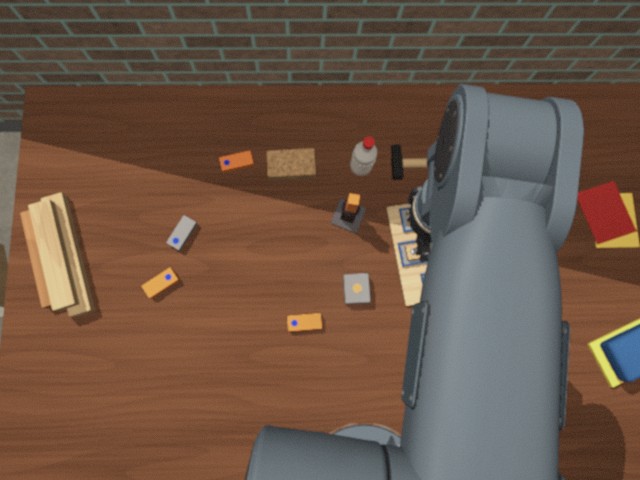

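Wrist view: green (234,283), black (241,352), white (318,244), blue (404,264) and red (395,352) lie flat in their pockets at 35 mm top height, and the probe is upright in its holder. The top view shows no rail left on the bench and the bystanders unmoved.

```bash
python3 -c "
from rig import r
print(r.finish_job())"
```

```text
the job is handed in; nothing more can be done
None
```

The job is handed in at about 49 s: the check disc and the red, green, blue, black and white dots were probed in order (no yellow rail was there), the probe hangs upright in its holder, and the five rails lie flat, dot up, in their matching rows.

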